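# Sweep an offcut through the sprung flap of the scrap box

### The job

Clear the small wooden offcut from the top of the scrap box into the box without gripping or lifting it: slide it up to the flap, press the sprung flap down with one finger and, while that finger keeps it open, push the offcut over the edge and through the opening with the other finger. Do not shove the offcut onto the shut flap. Then draw the fingers out so that the flap springs shut over the offcut inside, and leave the tin on the box and the push block beside it where they are.

Things in the scene. Friction and masses are not known exactly. Their poses are not given: they have to be found in the camera images.
- scrap_box: Fixed plywood scrap box, 250 (its x) by 240 mm (its y), hollow, flat top 160 mm above its origin (centre of underside, on the table); x points away from its clear window front, y left, z up. The top's opening, x +5..+107, y -82..+70 mm, is filled flush by a sheet-metal flap. The plain shelf before it, x -125..+5 mm, carries offcut and tin. Side handles stick out 31 mm at z 105 mm.
- slot_edge (a point): Middle of the opening's edge nearest the window front, at top level: box frame x +5, y -6, z +160 mm; this edge runs along the box's y. The offcut goes in over this edge.
- flap_hinge (a point): Middle of the flap's hinge line, at top level: box frame x +56, y +70, z +160 mm. The hinge runs along the box's x, along the left side of the opening.
- flap (a joint): Flap angle, rad: 0 shut and flush, 1.1 at its stop; its free right (box -y) side swings down into the box. 98 mm along the hinge, 149 mm from hinge to free side. Spring 0.126 N m shut, +0.09 per rad; the offcut's weight does not open it. A fingertip pressing 25 mm from the hinge opens it to 0.85 rad by going 28 mm below the top, 5 to 8 N. The offcut drops past freely from about 0.7 rad.
- offcut_mid (a point): Centre of the offcut, a plain rectangular wood block 36 x 60 x 24 mm (its own x, y, z), about 30 g, lying flat on the box's top in front of the right-hand part of the flap, its 60 mm side roughly along the near edge of the opening; half-way up, 12 mm above the top. Axes as the block's own.
- tin_mid (a point): Centre of a round flat tin, 68 mm across and 26 mm high, standing on the front left part of the box's top; half-way up. Must stay where it is.
- pad_mid (a point): Push block (yellow wooden base 132 x 90 x 18 mm with an upright handle to 105 mm) standing on the table to the right of the box; point 50 mm above the middle of its underside. Must stay where it is.

How it is judged (in metres and radians):
On the way, in this order (a step that is already met when the one before it is completed fails the run):
1. a finger holds the flap down (more than 0.5 rad) while the offcut still lies on the box's top in front of the opening, overhanging the edge by no more than 10 mm (value of joint flap above 0.5 rad and contact force between the fingers and flap above 0.3 N and x of offcut_mid in the frame of scrap_box below -0.003 m and z of offcut_mid in the frame of scrap_box above 0.165 m), for 0.1 s.
2. with the flap still held down by a finger (more than 0.5 rad), a finger pushes the offcut out over the edge (value of joint flap above 0.5 rad and contact force between the fingers and flap above 0.3 N and contact force between the fingers and offcut above 0.02 N and x of offcut_mid in the frame of scrap_box above -0.003 m), for 0.02 s.
At the end, for the whole second after the job is handed in: The offcut lies at rest inside the scrap box, its centre lower than 100 mm above the table, the flap is shut (under 0.06 rad), and tin and push block are within 15 mm of where they stood (z of offcut_mid in the frame of scrap_box between 0 and 0.1 m and x of offcut_mid in the frame of scrap_box between -0.115 and 0.115 m and y of offcut_mid in the frame of scrap_box between -0.11 and 0.11 m and linear speed of offcut below 0.02 m/s and value of joint flap below 0.06 rad and distance of each of tin_mid, pad_mid from where it was at the start of the episode below 0.015 m); the robot touches nothing.
It fails at once if the offcut is lifted more than 20 mm off the box's top (z of offcut_mid in the frame of scrap_box above 0.192 m).
It fails at once if the offcut is shoved onto the shut flap (its centre more than 3 mm past the edge, still at top level, flap under 0.25 rad) (x of offcut_mid in the frame of scrap_box above 0.008 m and z of offcut_mid in the frame of scrap_box above 0.15 m and value of joint flap below 0.25 rad).
It fails at once if the tin is moved more than 15 mm (distance of tin_mid from where it was at the start of the episode above 0.015 m).
It fails at once if the push block is moved more than 15 mm (distance of pad_mid from where it was at the start of the episode above 0.015 m).
It also fails if it takes over 48 s, if anything falls off the work surface, if the arm or the gripper's body presses on something with over 40 N, if the wrist force passes 120 N, or if a joint passes its speed limit or range.

### The arm

A 7-joint arm with a two-finger parallel gripper is mounted at the origin on a cart in front of the work surface, level with it; the furniture and walls round the work are solid. World frame = base frame: x ahead of the robot, y to its left, z up, the work surface at z = 0. Lengths are in mm, angles in rad, forces in N, time in s.
With the tool pointing down it reaches from about 425 to 925 mm from the base axis. Payload 6.8 kg.
Tool frame: the origin (TCP) lies midway between the tips of the shut fingers; the grasp point (between the pads) lies 19 mm behind it; z points along the fingers, y is the direction in which the jaws open and shut (so a half turn about z gives the same grasp; the last joint's range is limited). The gripper opens to 88 mm and grips with 3 to 60 N. Pads are 20 mm wide; open, the fingers measure 115 mm over their backs; the gripper's body (75 mm by 178 mm) begins 61 mm behind the grasp point.
Start: joints at [1.204, 0.477, 0.022, 1.555, -0.011, 1.109, -0.083], TCP at [172.755, -652.536, 222.664] pointing down, gripper open.
Joint ranges: [-2.96, 2.96], [-0.34, 2.1], [-1.41, 1.46], [0.24, 2.44], [-1.37, 4.51], [0.17, 1.92], [-2.96, 2.96]. Speed limits (rad/s): [2.39, 2.39, 3.14, 3.14, 3.14, 3.14, 3.14].

### API

Orientations are given as a 3x3 rotation matrix whose columns are the frame's x, y, z axes.
In Python, from plant import telemetry, optics, ctrl gives the robot as it stands. The module is installed in compiled form; this text tells all that it offers.
- The arm moves only by the tool drive_tool, never from a script. Its argument "commands" is text: rows parted by semicolons, each of 5 numbers parted by spaces: the opening in per cent of the stroke, from 0 (shut) to 100 (fully open), then the shift along the world's x, y, z each as a share of 10 cm, from -1 to 1, then the turn about the world's z as a share of pi rad, from -1 to 1. In form: fingers x y z turn; .... A call has 1 to 8 rows; each row is the pose to reach, as a shift and turn from the pose commanded when the call began, turning the shorter way round; what a row does not reach only later rows make up. A row lasts 1/10 s, in which the tool goes at most 50 mm and 8.59 degrees, less where a joint would pass 70% of its speed; a pose out of reach is approached as far as the arm can. A call with a number of a shift or a turn outside -1 to 1 is refused whole. A call with a gripper value outside its range is refused whole. The fingers move at their own pace and stop on an object; "force" is the grip in N (left out, the last holds). Time passes only in rows, so rows that repeat a pose let the fingers close. It gives the time, the measured TCP pose, the force and the opening at its end, in the units of the state.
- telemetry.observe(): the state, without advancing time (a new reading comes with each control period).
- optics.snapshot(name): name is "side" or "top"; returns (picture, depth): 384x512x3 uint8, red, green, blue; 384x512 float32, mm along the optical axis (not along the pixel's ray), 0 where there is no reading.
- optics.camera_info(name): a dict with "fx", "fy", "cx", "cy" (pixels), "cam_to_world" (4x4, takes a point from camera to world coordinates). Camera axes: x right, y down, z forward; pixel columns grow to the right and rows downward; lengths in mm; the calibration is good to about 2 mm. A picture is of the moment at which its call begins. camera_info takes no time and is no camera call.
- ctrl.hand_in(): hands the job in, once; it reports no verdict.
The state is a dict: "time_s": time; "qpos": joint angles; "joint_vel": joint speeds; "joint_torque": joint torques, N m; "tcp_pos": TCP position; "ee_rot": TCP orientation; "contact_force": force on the tool from outside, world axes, zero at the start; "wrist_torque": the same for the moment, N m; "grip_width": opening from 0.0 (shut) to 1.0 (fully open).
Only numpy, scipy, OpenCV 4.12 (cv2) and the standard library are available. Lean on these libraries where they do the work, as an engineer would, in place of code of your own. Each camera call takes 0.05 s, during which the arm holds its last target.

## Working session

There is one attempt and no reset: what is moved stays moved. The work goes in short steps, Python scripts to look and compute and a tool call to move; the robot and the scene stay as the last step left them, time stands still between calls to the robot, and variables do not carry over. Pictures are saved under pics/ and viewed, and the job is handed in when it is done.

Besides the shell and the picture viewer there is one more tool, called after "Request:" as name(argument=value, ...) on one line, values as JSON. drive_tool: Moves the arm, as the interface text tells. Shift numbers are shares of 10 cm and turn numbers shares of pi rad, none past 1 either way. Its arguments: {"type":"object","properties":{"commands":{"type":"string"},"force":{"type":"number"}},"required":["commands"]}

```bash
mkdir -p pics; ls
python3 - <<'E'
from plant import telemetry, optics, ctrl
import cv2, numpy as np
s=telemetry.observe()
for k,v in s.items(): print(k,np.round(v,3).tolist())
for n in("side","top"):
    p,d=optics.snapshot(n); i=optics.camera_info(n)
    print(n,i["fx"],i["fy"],i["cx"],i["cy"]);print(np.round(i["cam_to_world"],3))
    cv2.imwrite(f"pics/{n}0.png",p[:,:,::-1]); np.save(f"{n}0.npy",d)
E
```

```text
pics
time_s 0.0
qpos [1.204, 0.478, 0.022, 1.556, -0.011, 1.109, -0.083]
joint_vel [0.001, -0.0, -0.0, 0.001, 0.001, -0.001, 0.001]
joint_torque [-0.0, -58.285, 1.534, -27.261, -0.054, 0.017, 0.0]
tcp_pos [172.586, -651.959, 221.696]
ee_rot [[0.967, 0.256, -0.001], [0.256, -0.967, 0.002], [-0.0, -0.002, -1.0]]
contact_force [0.277, 0.79, 0.355]
wrist_torque [-0.018, -0.056, 0.003]
grip_width 1.002
side 421.1939825634288 421.1939825634288 259.42613179186884 203.51082878225645
[[-9.97000e-01  5.50000e-02 -6.00000e-02  6.26678e+02]
 [ 8.10000e-02  5.63000e-01 -8.23000e-01  9.12591e+02]
 [-1.10000e-02 -8.25000e-01 -5.66000e-01  8.43734e+02]
 [ 0.00000e+00  0.00000e+00  0.00000e+00  1.00000e+00]]
top 422.4284107012924 422.4284107012924 257.984953602031 192.82280821422233
[[-2.400000e-02 -9.800000e-01  1.980000e-01  3.271130e+02]
 [-1.000000e+00  2.600000e-02  5.000000e-03 -1.084660e+02]
 [-1.000000e-02 -1.970000e-01 -9.800000e-01  1.356751e+03]
 [ 0.000000e+00  0.000000e+00  0.000000e+00  1.000000e+00]]
```

View pics/side0.png

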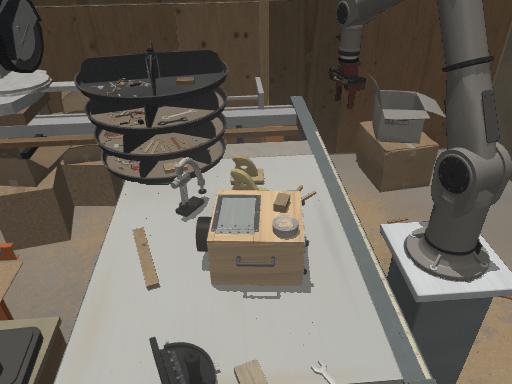

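View pics/top0.png

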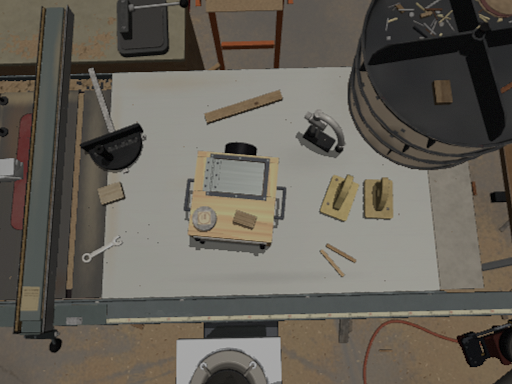

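```bash
cat > h.py <<'E'
import numpy as np, cv2
from plant import telemetry, optics, ctrl
def cloud(n,d):
    i=optics.camera_info(n); h,w=d.shape
    u,v=np.meshgrid(np.arange(w),np.arange(h))
    P=np.stack([(u-i["cx"])/i["fx"]*d,(v-i["cy"])/i["fy"]*d,d,np.ones_like(d)],-1)
    return (P@np.array(i["cam_to_world"]).T)[...,:3]
def proj(n,p):
    i=optics.camera_info(n); q=np.linalg.inv(i["cam_to_world"])@np.append(p,1)
    return np.array([i["fx"]*q[0]/q[2]+i["cx"],i["fy"]*q[1]/q[2]+i["cy"]])
def snap(n,name,crop=None,k=1):
    p,d=optics.snapshot(n)
    im=p[:,:,::-1]
    if crop: x0,y0,x1,y1=crop; im=im[y0:y1,x0:x1]
    im=cv2.resize(im,None,fx=k,fy=k,interpolation=cv2.INTER_CUBIC)
    cv2.imwrite(f"pics/{name}.png",im); np.save(f"{name}.npy",d)
    return p,d
E
python3 - <<'E'
from h import *
im=cv2.imread("pics/top0.png"); d=np.load("top0.npy"); P=cloud("top",d)
cv2.imwrite("pics/top0z.png",cv2.resize(im[140:260,170:400],None,fx=3.4,fy=3.4,interpolation=cv2.INTER_CUBIC))
im2=cv2.imread("pics/side0.png")
cv2.imwrite("pics/side0z.png",cv2.resize(im2[150:300,170:330],None,fx=4,fy=4,interpolation=cv2.INTER_CUBIC))
for n,uv in dict(off=(245,218),tin=(204,218),shelf=(225,215),shelf2=(265,230),flap=(225,180),table=(150,230)).items(): print(n,P[uv[1],uv[0]].round(1))
z=P[...,2]
def rect(m,name):
    nl,l,st,_=cv2.connectedComponentsWithStats(m.astype(np.uint8))
    for k in range(1,nl):
        if st[k,4]>40:
            q=P[l==k]; r=cv2.minAreaRect(q[:,:2].astype(np.float32)); print(name,st[k].tolist(),np.round(r[0],1),np.round(r[1],1),round(r[2],1),'z',np.median(q[:,2]).round(1))
roi=np.zeros_like(z,bool); roi[140:260,160:400]=1
zt=z
rect(roi&(abs(z-160)<8),'top160')
rect(roi&(abs(z-185)<8),'on top')
rect(roi&(abs(z-18)<6)&(P[...,1]<-200),'pad')
E
```

```text
off [492.2 -64.2 186.7]
tin [495.1  50.3 187.1]
shelf [505.5  -6.5 164.3]
shelf2 [ 459.9 -119.4  162.8]
flap [608.8  -7.1 160.8]
table [487.1 249.6   2.1]
top160 [187, 151, 91, 91, 6227] [564.6 -29.6] [240.9 251.3] 83.4 z 161.3
on top [192, 206, 24, 24, 468] [497.1  51.9] [65.  65.7] 89.7 z 186.7
on top [232, 210, 24, 18, 272] [491.4 -60.4] [59.9 35. ] 70.0 z 185.1
pad [309, 140, 26, 11, 157] [ 753.9 -315.2] [83.1 35.6] 87.0 z 17.1
pad [319, 175, 39, 46, 814] [ 576.6 -360.9] [ 90.5 133.8] 67.0 z 18.5
pad [364, 179, 29, 40, 742] [ 569.8 -486.6] [ 91.9 127.3] 86.9 z 18.3
```

View pics/top0z.png

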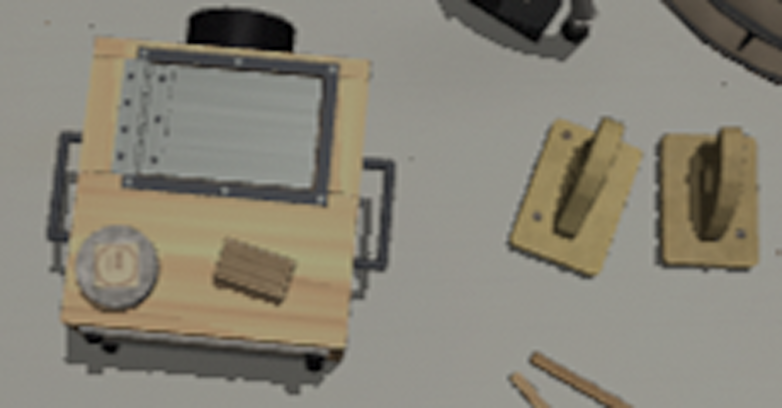

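View pics/side0z.png

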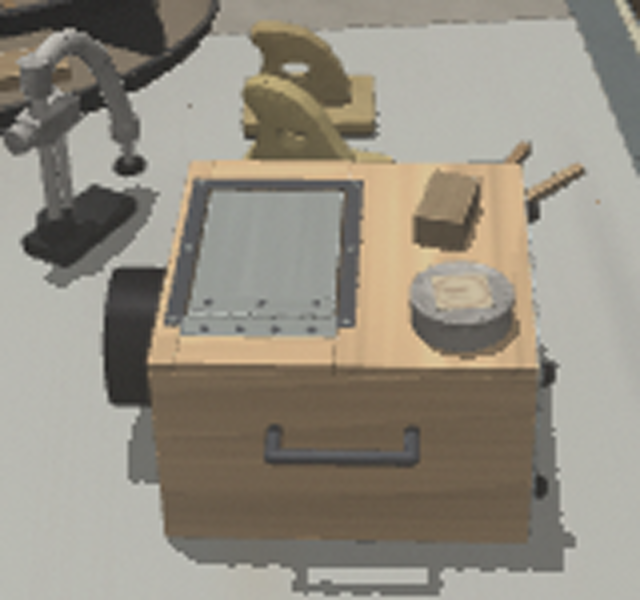

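Request:
drive_tool(commands="0 0.2 0.4 0.2 0; 0 0.4 0.8 0.3 -0.04; 0 0.46 1 0.3 -0.08; 0 0.46 1 0.3 -0.119; 0 0.46 1 0.3 -0.119", force=20)

```text
time_s: 0.6
tcp_pos: [219.2, -551.8, 252.7]
ee_rot: [[0.993, -0.115, -0.0], [-0.115, -0.993, 0.0], [-0.0, -0.0, -1.0]]
contact_force: [-0.3, 0.4, 0.4]
grip_width: 0.582
```

Request:
drive_tool(commands="0 0.2 0.44 0 0; 0 0.4 0.88 0 0; 0 0.46 1 0 0")

```text
time_s: 0.9
tcp_pos: [266.9, -448.7, 252.2]
ee_rot: [[0.994, -0.107, 0.0], [-0.107, -0.994, 0.002], [-0.0, -0.002, -1.0]]
contact_force: [-0.3, 0.8, 1.1]
grip_width: 0.312
```

Request:
drive_tool(commands="0 0.2 0.44 0 0; 0 0.4 0.88 0 0; 0 0.46 1 0 0")

```text
time_s: 1.2
tcp_pos: [312.5, -349.1, 252.6]
ee_rot: [[0.994, -0.107, 0.0], [-0.107, -0.994, 0.001], [0.0, -0.001, -1.0]]
contact_force: [0.8, -0.8, -0.1]
grip_width: 0.04
```

Request:
drive_tool(commands="0 0.2 0.44 0 0; 0 0.4 0.88 0 0; 0 0.46 1 0 0")

```text
time_s: 1.5
tcp_pos: [358.5, -249.4, 252.8]
ee_rot: [[0.994, -0.108, 0.001], [-0.108, -0.994, 0.001], [0.001, -0.001, -1.0]]
contact_force: [0.1, 0.3, -0.6]
grip_width: 0.003
```

Request:
drive_tool(commands="0 0.2 0.44 0 0; 0 0.4 0.88 0 0; 0 0.46 1 0 0")

```text
time_s: 1.8
tcp_pos: [404.8, -149.2, 252.9]
ee_rot: [[0.994, -0.108, 0.001], [-0.108, -0.994, 0.001], [0.001, -0.001, -1.0]]
contact_force: [0.9, -0.6, 0.8]
grip_width: 0.005
```

Request:
drive_tool(commands="0 0.2 0.44 0 0; 0 0.4 0.88 0 0; 0 0.5 1 0 0; 0 0.5 1 0 0")

```text
time_s: 2.2
tcp_pos: [454.4, -51.1, 252.7]
ee_rot: [[0.994, -0.109, 0.001], [-0.109, -0.994, 0.001], [0.001, -0.001, -1.0]]
contact_force: [-0.5, -0.1, 0.0]
grip_width: 0.003
```

Request:
drive_tool(commands="0 0.0 0.13 -0.4 0; 0 0 0.13 -0.8 0; 0 0 0.13 -0.82 0; 0 0 0.13 -0.82 0")

```text
time_s: 2.6
tcp_pos: [452.3, -41.1, 170.6]
ee_rot: [[0.993, -0.116, -0.002], [-0.116, -0.993, -0.0], [-0.002, 0.0, -1.0]]
contact_force: [0.4, -0.3, -0.5]
grip_width: 0.007
```

Run:
```python
from h import *
snap("top","t1",(170,140,310,260),4); snap("side","s1",(170,130,330,280),4)
```

```text
(no output)
```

View pics/t1.png

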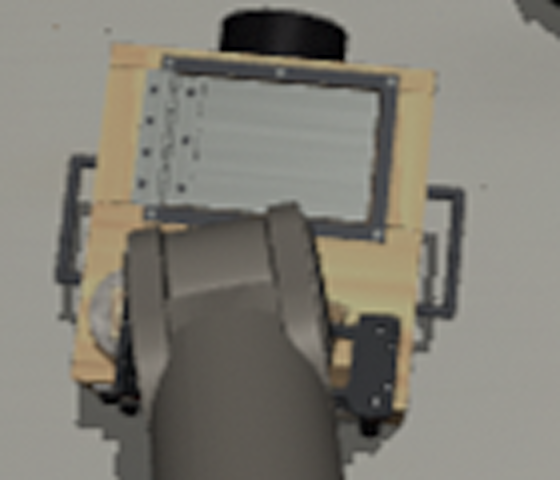

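View pics/s1.png

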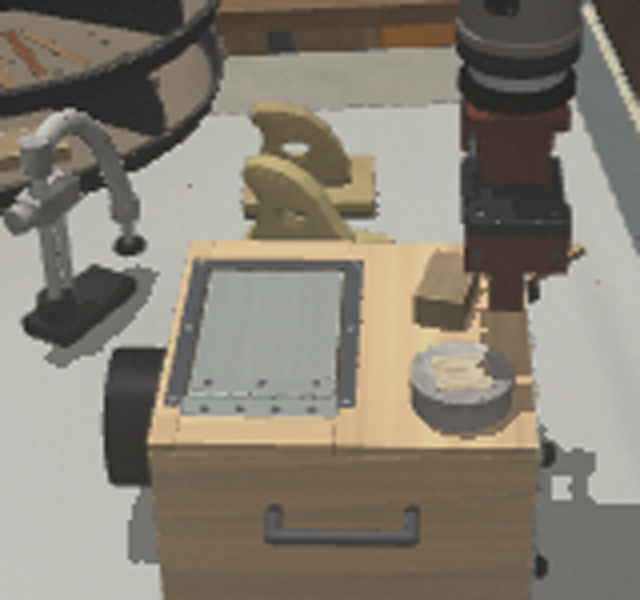

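```bash
cat >> h.py <<'E'
C=np.array([564.6,-29.6]); YAW=np.deg2rad(-6.6)
RB=np.array([[np.cos(YAW),-np.sin(YAW)],[np.sin(YAW),np.cos(YAW)]])
def tobox(p): return (np.asarray(p)[...,:2]-C)@RB
def toworld(p): return np.asarray(p)@RB.T+C
def block(n,d,zc=185,tol=7,bounds=(-110,60,-95,35),verbose=1):
    P=cloud(n,d); b=tobox(P); 
    m=(abs(P[...,2]-zc)<tol)&(b[...,0]>bounds[0])&(b[...,0]<bounds[1])&(b[...,1]>bounds[2])&(b[...,1]<bounds[3])
    nl,l,st,_=cv2.connectedComponentsWithStats(m.astype(np.uint8))
    out=[]
    for k in range(1,nl):
        if st[k,4]>60:
            r=cv2.minAreaRect(b[l==k].astype(np.float32)); out.append(r)
            print(n,'box-frame c',np.round(r[0],1),'size',np.round(r[1],1),'ang',round(r[2],1),'n',st[k,4],'z',np.median(P[l==k][:,2]).round(1), 'px',st[k,:4])
    return out
E
python3 - <<'E'
from h import *
for _ in range(3): print(telemetry.observe()["tcp_pos"])
block("side",np.load("side0.npy")); block("side",np.load("s1.npy")); block("top",np.load("top0.npy"))
P=cloud("side",np.load("side0.npy")); b=tobox(P); m=(abs(P[...,2]-160)<9)&(abs(b[...,0])<140)&(abs(b[...,1])<140)
nl,l,st,_=cv2.connectedComponentsWithStats(m.astype(np.uint8)); k=1+np.argmax(st[1:,4]); print(cv2.minAreaRect(b[l==k].astype(np.float32)), np.median(P[l==k][:,2]))
print('tcp box',tobox(telemetry.observe()["tcp_pos"]))
E
```

```text
[453.94852377 -40.59766472 172.31394825]
[453.94852377 -40.59766472 172.31394825]
[453.94852377 -40.59766472 172.31394825]
side box-frame c [-67.8 -42.1] size [63.1 34.8] ang 76.4 n 176 z 184.4 px [274 193  16  15]
side box-frame c [-67.4 -39.4] size [60.8 35.1] ang 77.4 n 159 z 184.4 px [274 193  15  15]
top box-frame c [-69.2 -39.1] size [59.9 35. ] ang 76.6 n 272 z 185.1 px [232 210  24  18]
((0.833526611328125, -3.7690887451171875), (246.4368133544922, 249.93746948242188), 89.82386779785156) 160.673900832178
tcp box [-108.65412271  -23.64274599]
```

Request:
drive_tool(commands="0 0.03 0.2 0 0; 0 0.2 0.19 0 0; 0 0.3 0.18 0 0; 0 0.4 0.17 0 0; 0 0.4 0.17 0 0")

```text
time_s: 3.2
tcp_pos: [494.3, -23.2, 171.4]
ee_rot: [[0.993, -0.116, 0.002], [-0.116, -0.993, 0.0], [0.002, -0.0, -1.0]]
contact_force: [-0.3, -0.8, -0.0]
grip_width: 0.005
```

Run:
```python
from h import *
p,d=snap("side","s2",(170,130,330,280),4); block("side",d); print(tobox(telemetry.observe()["tcp_pos"]))
```

```text
side box-frame c [-53.9 -14.6] size [18.  67.4] ang 37.6 n 67 z 183.5 px [268 199  19  12]
[-71.60156499  -1.68273344]
```

View pics/s2.png

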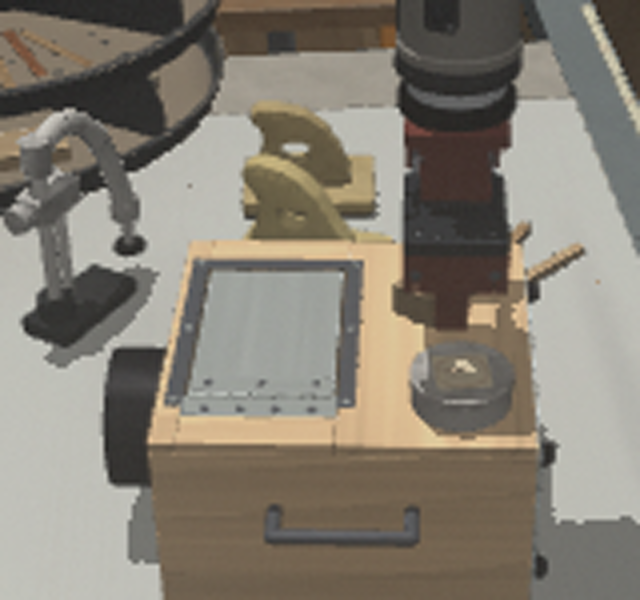

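Request:
drive_tool(commands="0 -0.4 0 0 0; 0 -0.6 0 0.3 0; 0 -0.6 0 0.3 0")

```text
time_s: 3.55
tcp_pos: [431.3, -22.9, 202.8]
ee_rot: [[0.993, -0.115, 0.002], [-0.115, -0.993, -0.001], [0.002, 0.001, -1.0]]
contact_force: [0.4, -0.4, -0.0]
grip_width: 0.007
```

Run:
```python
from h import *
p,d=snap("side","s3",(170,130,330,280),4); block("side",d); print(tobox(telemetry.observe()["tcp_pos"]))
```

```text
side box-frame c [-60.3 -44.2] size [62.  37.7] ang 52.3 n 181 z 184.5 px [268 192  22  15]
[-132.05303904   -8.58584503]
```

View pics/s3.png

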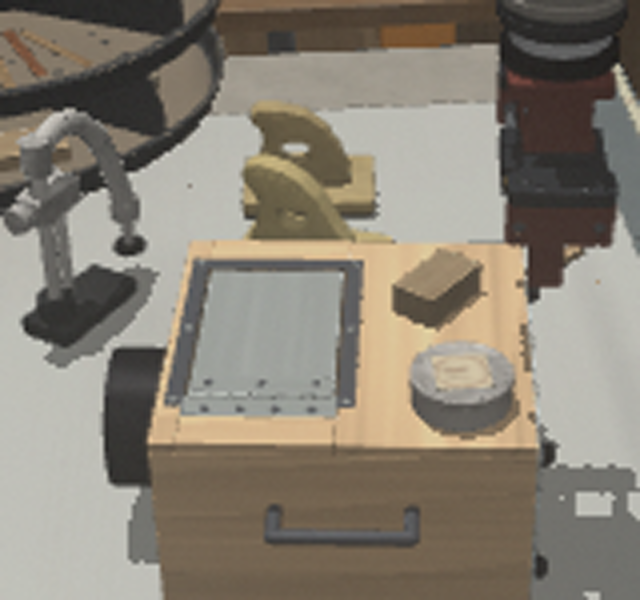

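Request:
drive_tool(commands="0 0.3 0.02 -0.15 0; 0 0.4 0.02 -0.31 0; 0 0.58 0.01 -0.31 0; 0 0.64 -0.06 -0.31 0; 0 0.70 -0.13 -0.31 0; 0 0.74 -0.2 -0.31 0; 0 0.74 -0.2 -0.31 0")

```text
time_s: 4.3
tcp_pos: [506.9, -44.2, 169.7]
ee_rot: [[0.993, -0.117, 0.0], [-0.117, -0.993, -0.001], [0.0, 0.001, -1.0]]
contact_force: [-0.2, -0.4, 0.1]
grip_width: 0.007
```

Request:
drive_tool(commands="0 -0.1 0.2 0 0; 0 -0.5 0.3 0.2 0; 0 -0.8 0.2 0.3 0; 0 -0.8 0.2 0.3 0")

```text
time_s: 4.7
tcp_pos: [423.6, -23.5, 200.5]
ee_rot: [[0.993, -0.115, -0.0], [-0.115, -0.993, -0.002], [0.0, 0.002, -1.0]]
contact_force: [-0.6, 0.1, -0.1]
grip_width: 0.005
```

Run:
```python
from h import *
p,d=snap("side","s4",(170,130,330,280),4); block("side",d); print(tobox(telemetry.observe()["tcp_pos"]))
```

```text
side box-frame c [-54.7 -59.2] size [61.3 38.7] ang 29.4 n 187 z 184.3 px [266 190  24  14]
[-138.86701317   -9.6799307 ]
```

View pics/s4.png

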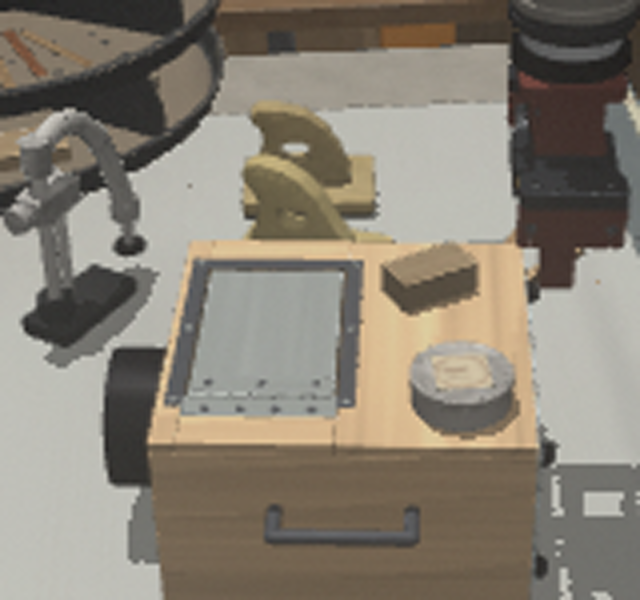

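Request:
drive_tool(commands="0 0.1 -0.4 0 0.04; 0 0.3 -0.77 0 0.09; 0 0.36 -0.77 0 0.13; 0 0.36 -0.77 0 0.161; 0 0.36 -0.77 -0.3 0.161; 0 0.36 -0.77 -0.31 0.161")

```text
time_s: 5.35
tcp_pos: [462.7, -99.7, 167.1]
ee_rot: [[0.925, 0.38, -0.002], [0.38, -0.925, 0.001], [-0.001, -0.001, -1.0]]
contact_force: [-0.6, -0.4, 0.0]
grip_width: 0.005
```

Run:
```python
from h import *
p,d=snap("side","s5",(170,130,330,280),4); block("side",d); s=telemetry.observe(); print(tobox(s["tcp_pos"]),s["tcp_pos"])
```

```text
side box-frame c [-61.9 -63.7] size [92.4 37.8] ang 32.5 n 233 z 184.2 px [263 190  33  15]
[-93.34559628 -81.17753089] [462.54271278 -99.51067151 167.57835849]
```

View pics/s5.png

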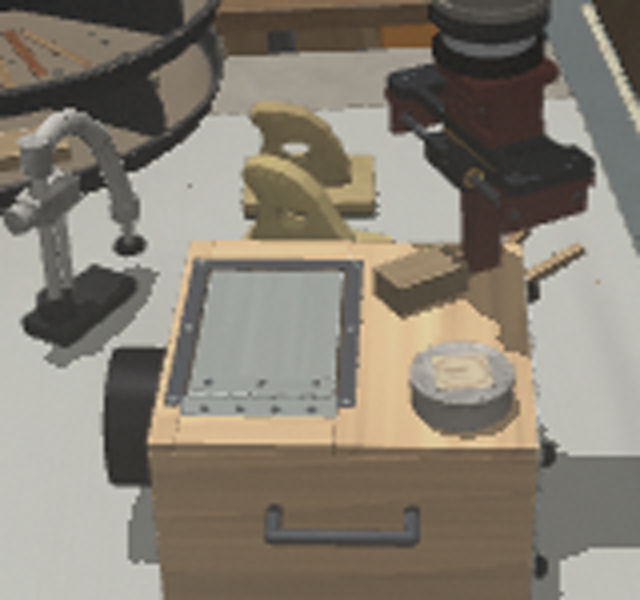

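```bash
cat >> h.py <<'E'
def blk2(n,d,tcp,dirdeg,ahead):
    """top-face points ahead of finger; prints extents along u(dir) and n"""
    P=cloud(n,d); b=tobox(P); a=np.deg2rad(dirdeg); u=np.array([np.cos(a),np.sin(a)]); 
    m=(abs(P[...,2]-185)<5)&(((b-tcp)@u)>ahead)&(b[...,0]>-110)&(b[...,0]<60)&(b[...,1]>-110)&(b[...,1]<30)
    q=b[m]; r=cv2.minAreaRect(q.astype(np.float32)); print(np.round(r[0],1),np.round(r[1],1),round(r[2],1),len(q)); print(np.round(cv2.boxPoints(r),1).tolist())
E
python3 - <<'E'
from h import *
d=np.load("s5.npy")
for ah in (8,11,14,17,20,25): print(ah); blk2("side",d,np.array([-93.3,-81.2]),29,ah)
P=cloud("side",d); b=tobox(P); m=(P[...,2]>195)&(P[...,2]<215)&(abs(b-np.array([-93,-81])).max(-1)<40); q=b[m]; print(cv2.minAreaRect(q.astype(np.float32)),len(q))
E
```

```text
8
[-53.5 -58.4] [72.6 37.8] 32.5 190
[[-94.30000305175781, -61.900001525878906], [-74.0, -93.80000305175781], [-12.699999809265137, -54.79999923706055], [-33.099998474121094, -22.899999618530273]]
11
[-53.2 -58.2] [71.8 37.8] 32.5 184
[[-93.69999694824219, -61.5], [-73.30000305175781, -93.4000015258789], [-12.699999809265137, -54.79999923706055], [-33.099998474121094, -22.899999618530273]]
14
[-48.5 -55.1] [60.7 37.8] 32.5 174
[[-84.19999694824219, -55.5], [-63.900001525878906, -87.4000015258789], [-12.699999809265137, -54.79999923706055], [-33.099998474121094, -22.899999618530273]]
17
[-48.5 -55.1] [60.7 37.8] 32.5 174
[[-84.19999694824219, -55.5], [-63.900001525878906, -87.4000015258789], [-12.699999809265137, -54.79999923706055], [-33.099998474121094, -22.899999618530273]]
20
[-48.5 -55.1] [60.7 37.8] 32.5 174
[[-84.19999694824219, -55.5], [-63.900001525878906, -87.4000015258789], [-12.699999809265137, -54.79999923706055], [-33.099998474121094, -22.899999618530273]]
25
[-47.  -54.2] [56.9 38.1] 30.8 164
[[-81.19999694824219, -52.400001525878906], [-61.70000076293945, -85.0999984741211], [-12.800000190734863, -55.900001525878906], [-32.29999923706055, -23.200000762939453]]
((-88.989013671875, -74.48687744140625), (17.056724548339844, 30.19886589050293), 72.10301971435547) 52
```

Request:
drive_tool(commands="0 0.07 0.03 0 0; 0 0.13 0.06 0 -0.003; 0 0.19 0.09 0 -0.006; 0 0.25 0.12 0 -0.01; 0 0.3 0.15 0 -0.013; 0 0.35 0.18 0 -0.015; 0 0.4 0.2 0 -0.017; 0 0.4 0.2 0 -0.017")

```text
time_s: 6.2
tcp_pos: [503.5, -79.0, 168.7]
ee_rot: [[0.944, 0.331, 0.001], [0.331, -0.944, 0.0], [0.001, -0.0, -1.0]]
contact_force: [0.1, 0.8, 0.1]
grip_width: 0.007
```

Run:
```python
from h import *
p,d=snap("side","s6",(170,130,330,280),4); s=telemetry.observe(); t=tobox(s["tcp_pos"]); print(t,s["tcp_pos"])
for ah in (11,14,20): blk2("side",d,t,28,ah)
```

```text
[-55.45127214 -56.46088618] [503.02676307 -79.31329544 168.6331941 ]
[-16.5 -38.4] [63.  39.7] 27.8 186
[[-53.599998474121094, -35.599998474121094], [-35.099998474121094, -70.69999694824219], [20.700000762939453, -41.29999923706055], [2.0999999046325684, -6.099999904632568]]
[-15.3 -38. ] [60.1 38.7] 25.7 177
[[-50.70000076293945, -33.599998474121094], [-34.0, -68.4000015258789], [20.200000762939453, -42.400001525878906], [3.4000000953674316, -7.599999904632568]]
[-12.9 -36.8] [54.7 38.7] 25.7 161
[[-45.900001525878906, -31.299999237060547], [-29.200000762939453, -66.0999984741211], [20.200000762939453, -42.400001525878906], [3.4000000953674316, -7.599999904632568]]
```

View pics/s6.png

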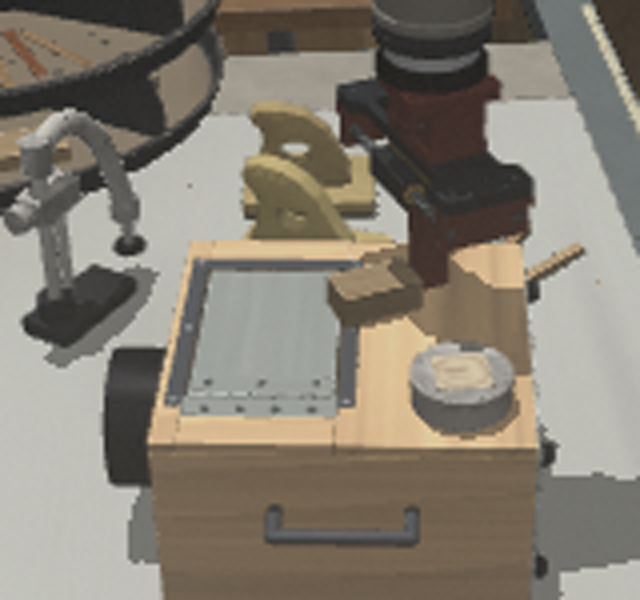

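Run:
```python
from h import *
for n in ("top","side"):
    im=cv2.imread(f"pics/{n}0.png"); d=np.load(f"{n}0.npy"); i=optics.camera_info(n)
    # sample top plane on a line in box x at y=-20 and y=-50, z=160
    for y in (0,-30):
        s=[]
        for x in range(-20,125,3):
            w=toworld([x,y]); u=proj(n,[*w,160.]); g=cv2.getRectSubPix(cv2.cvtColor(im,cv2.COLOR_BGR2GRAY),(1,1),tuple(map(float,u)))[0,0]; s.append((x,int(g)))
        print(n,y,s)
    s=[]
    for y in range(-110,100,3):
        w=toworld([56,y]); u=proj(n,[*w,160.]); g=cv2.getRectSubPix(cv2.cvtColor(im,cv2.COLOR_BGR2GRAY),(1,1),tuple(map(float,u)))[0,0]; s.append((y,int(g)))
    print(n,'ylines',s)
```

```text
top 0 [(-20, 149), (-17, 149), (-14, 147), (-11, 141), (-8, 112), (-5, 77), (-2, 67), (1, 69), (4, 86), (7, 124), (10, 143), (13, 143), (16, 141), (19, 139), (22, 139), (25, 141), (28, 141), (31, 138), (34, 140), (37, 142), (40, 142), (43, 140), (46, 139), (49, 139), (52, 140), (55, 140), (58, 140), (61, 139), (64, 142), (67, 143), (70, 140), (73, 137), (76, 137), (79, 137), (82, 138), (85, 139), (88, 139), (91, 136), (94, 135), (97, 136), (100, 132), (103, 105), (106, 69), (109, 61), (112, 65), (115, 73), (118, 108), (121, 138), (124, 95)]
top -30 [(-20, 151), (-17, 150), (-14, 148), (-11, 142), (-8, 113), (-5, 78), (-2, 69), (1, 71), (4, 83), (7, 117), (10, 142), (13, 146), (16, 144), (19, 142), (22, 141), (25, 143), (28, 143), (31, 141), (34, 143), (37, 145), (40, 145), (43, 143), (46, 142), (49, 141), (52, 143), (55, 142), (58, 140), (61, 140), (64, 143), (67, 145), (70, 142), (73, 139), (76, 140), (79, 141), (82, 142), (85, 143), (88, 140), (91, 138), (94, 138), (97, 138), (100, 136), (103, 113), (106, 68), (109, 61), (112, 67), (115, 76), (118, 109), (121, 133), (124, 77)]
top 
[... 2021 characters left out ...]
6, 89), (-83, 123), (-80, 152), (-77, 153), (-74, 154), (-71, 154), (-68, 154), (-65, 154), (-62, 154), (-59, 154), (-56, 155), (-53, 155), (-50, 154), (-47, 154), (-44, 155), (-41, 155), (-38, 155), (-35, 154), (-32, 155), (-29, 155), (-26, 155), (-23, 155), (-20, 154), (-17, 154), (-14, 154), (-11, 155), (-8, 155), (-5, 154), (-2, 155), (1, 155), (4, 155), (7, 156), (10, 156), (13, 155), (16, 155), (19, 155), (22, 154), (25, 155), (28, 155), (31, 154), (34, 155), (37, 156), (40, 156), (43, 155), (46, 147), (49, 114), (52, 117), (55, 131), (58, 150), (61, 152), (64, 147), (67, 135), (70, 147), (73, 152), (76, 151), (79, 153), (82, 153), (85, 156), (88, 164), (91, 180), (94, 185), (97, 183)]
```

Request:
drive_tool(commands="0 0.03 0.01 0 -0.003; 0 0.05 0.025 0 -0.007; 0 0.07 0.035 0 -0.012; 0 0.09 0.045 0 -0.017; 0 0.11 0.055 0 -0.022; 0 0.12 0.06 0 -0.025; 0 0.13 0.065 0 -0.027; 0 0.13 0.065 0 -0.027")

```text
time_s: 7.05
tcp_pos: [515.9, -72.9, 168.7]
ee_rot: [[0.968, 0.25, 0.0], [0.25, -0.968, 0.0], [0.0, -0.0, -1.0]]
contact_force: [0.7, 0.2, -0.3]
grip_width: 0.001
```

Run:
```python
from h import *
p,d=snap("side","s7",(170,130,330,280),4); s=telemetry.observe(); t=tobox(s["tcp_pos"]); print(t,s["tcp_pos"],np.degrees(np.arctan2(s["ee_rot"][1][0],s["ee_rot"][0][0]))+6.6)
for ah in (11,14,20): blk2("side",d,t,21,ah)
```

```text
[-43.49759414 -48.72273162] [515.79062268 -73.00034513 168.66270346] 21.071755436881247
[ -4.1 -33.8] [61.7 41.2] 19.0 188
[[-39.900001525878906, -24.399999618530273], [-26.5, -63.400001525878906], [31.799999237060547, -43.29999923706055], [18.399999618530273, -4.300000190734863]]
[ -3.  -33.5] [59.4 41.2] 19.0 181
[[-37.79999923706055, -23.700000762939453], [-24.399999618530273, -62.599998474121094], [31.799999237060547, -43.29999923706055], [18.399999618530273, -4.300000190734863]]
[  0.1 -32.3] [52.7 41.3] 19.3 161
[[-31.600000381469727, -21.5], [-17.899999618530273, -60.5], [31.799999237060547, -43.099998474121094], [18.100000381469727, -4.099999904632568]]
```

View pics/s7.png

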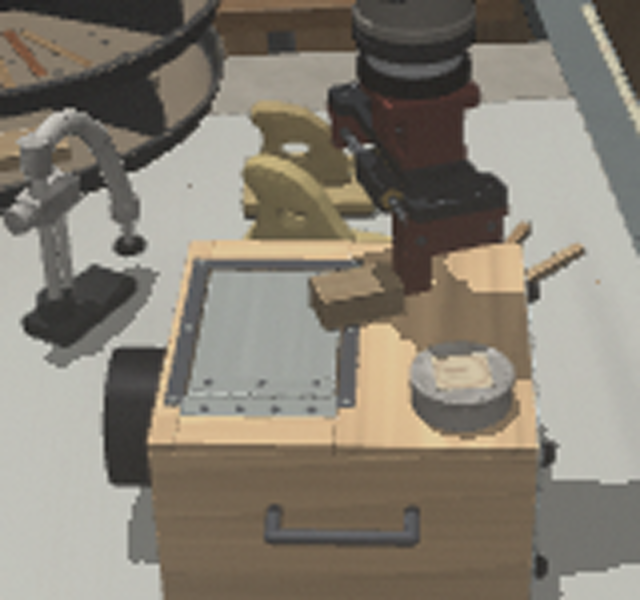

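Request:
drive_tool(commands="0 -0.33 -0.08 0 0; 0 -0.35 -0.32 0 -0.04; 0 -0.35 -0.33 0 -0.08; 0 -0.35 -0.33 0 -0.117; 0 -0.1 -0.36 0 -0.117; 0 0.07 -0.37 0 -0.117; 0 0.07 -0.37 0 -0.117")

```text
time_s: 7.8
tcp_pos: [524.7, -110.0, 168.8]
ee_rot: [[0.993, -0.115, 0.002], [-0.115, -0.993, 0.0], [0.002, -0.001, -1.0]]
contact_force: [0.1, -0.5, 0.2]
grip_width: 0.001
```

Run:
```python
from h import *
p,d=snap("side","s8",(170,130,330,280),4); s=telemetry.observe(); t=tobox(s["tcp_pos"]); print(t,s["tcp_pos"],np.degrees(np.arctan2(s["ee_rot"][1][0],s["ee_rot"][0][0]))+6.6)
block("side",d)
p,d=snap("top","t8",(170,140,310,260),4); block("top",d)
```

```text
[-31.95232975 -84.55294276] [ 523.14115152 -109.92008086  168.5232633 ] 0.020907433157377753
side box-frame c [-13.  -42.2] size [87.9 48.7] ang 36.7 n 232 z 184.2 px [247 190  26  18]
```

View pics/s8.png

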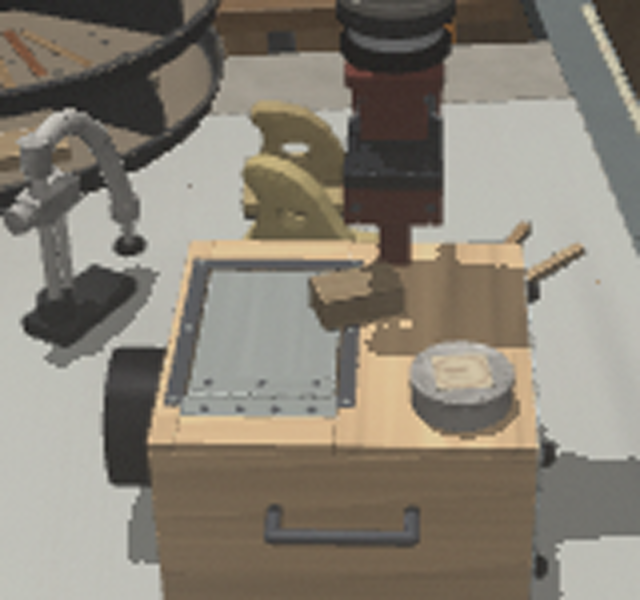

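View pics/t8.png

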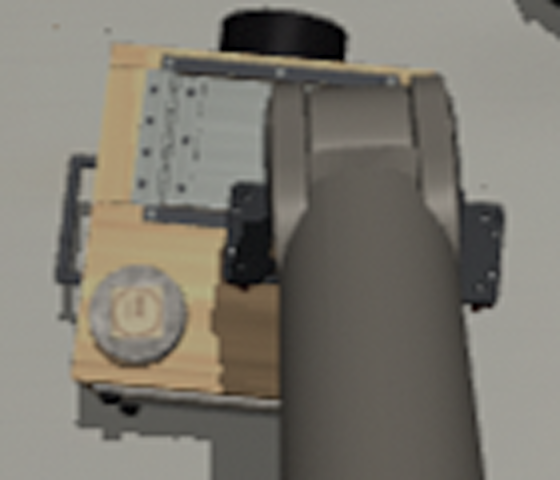

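Request:
drive_tool(commands="0 0.01 0.08 0 0; 0 0.01 0.14 0 0; 0 0.01 0.2 0 0; 0 0 0.26 0 0; 0 -0.01 0.32 0 0; 0 -0.02 0.37 0 0; 0 -0.02 0.42 0 0; 0 -0.02 0.42 0 0")

```text
time_s: 8.7
tcp_pos: [520.8, -67.1, 168.7]
ee_rot: [[0.994, -0.114, 0.0], [-0.114, -0.994, 0.0], [0.0, -0.0, -1.0]]
contact_force: [-1.1, -0.1, -0.3]
grip_width: 0.005
```

Request:
drive_tool(commands="0 -0.05 -0.25 0 0; 0 -0.35 -0.35 0.3 0; 0 -0.8 -0.35 0.35 0; 0 -0.9 -0.35 0.35 0; 0 -0.9 -0.35 0.35 0")

```text
time_s: 9.2
tcp_pos: [429.6, -103.6, 203.9]
ee_rot: [[0.993, -0.116, 0.0], [-0.116, -0.993, -0.001], [0.0, 0.001, -1.0]]
contact_force: [0.5, -0.3, -0.3]
grip_width: 0.01
```

Run:
```python
from h import *
p,d=snap("side","s9",(170,130,330,280),4); s=telemetry.observe(); t=tobox(s["tcp_pos"]); print(t,s["tcp_pos"])
block("side",d)
p,d=snap("top","t9",(170,140,310,260),4); block("top",d)
```

```text
[-124.16944748  -88.53375587] [ 431.07763493 -103.27533944  203.93857436]
side box-frame c [ -1.2 -20.6] size [39.3 60.4] ang 76.7 n 198 z 184.2 px [246 198  24  12]
top box-frame c [ -2.5 -18.3] size [35.1 60.1] ang 76.6 n 217 z 185.0 px [230 183  18  22]
```

View pics/s9.png

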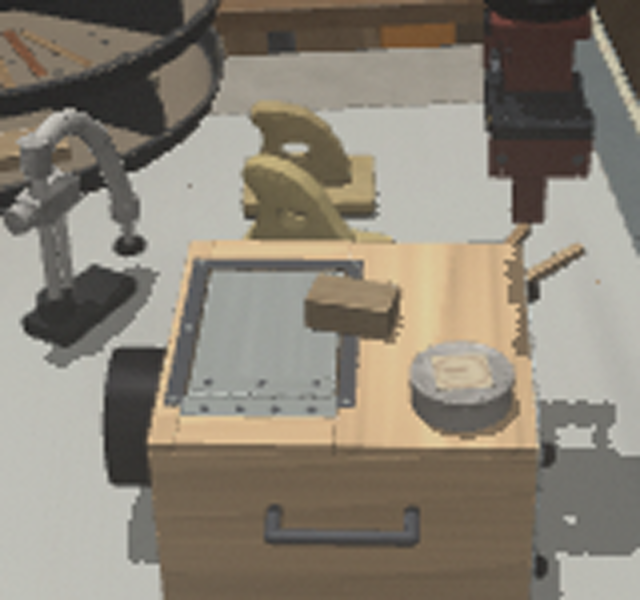

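View pics/t9.png

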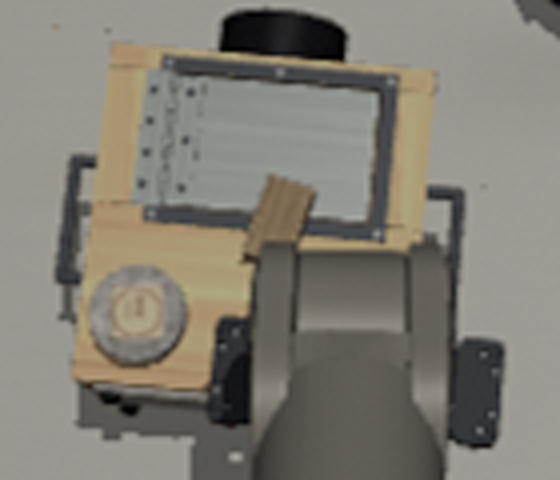

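Request:
drive_tool(commands="0 0.4 0 0.1 0; 0 0.8 0 0.1 0; 0 1 0.06 0.1 0; 0 1 0.06 0.1 0")

```text
time_s: 9.7
tcp_pos: [534.5, -95.2, 212.9]
ee_rot: [[0.994, -0.112, 0.001], [-0.112, -0.994, 0.002], [0.001, -0.002, -1.0]]
contact_force: [-0.6, 1.0, 0.2]
grip_width: 0.004
```

Request:
drive_tool(commands="0 0.4 0.08 0 0; 0 0.78 0.16 0 0; 0 0.78 0.16 -0.2 0; 0 0.78 0.16 -0.44 0; 0 0.78 0.16 -0.44 0")

```text
time_s: 10.2
tcp_pos: [606.3, -80.9, 165.9]
ee_rot: [[0.993, -0.114, -0.007], [-0.114, -0.993, 0.001], [-0.007, 0.0, -1.0]]
contact_force: [-0.9, -0.2, -0.6]
grip_width: 0.007
```

Run:
```python
from h import *
p,d=snap("side","s10",(170,130,330,280),4); s=telemetry.observe(); t=tobox(s["tcp_pos"]); print(t,s["tcp_pos"])
```

```text
[ 48.32312263 -46.14223641] [607.2994168  -80.99056301 167.84933303]
```

View pics/s10.png

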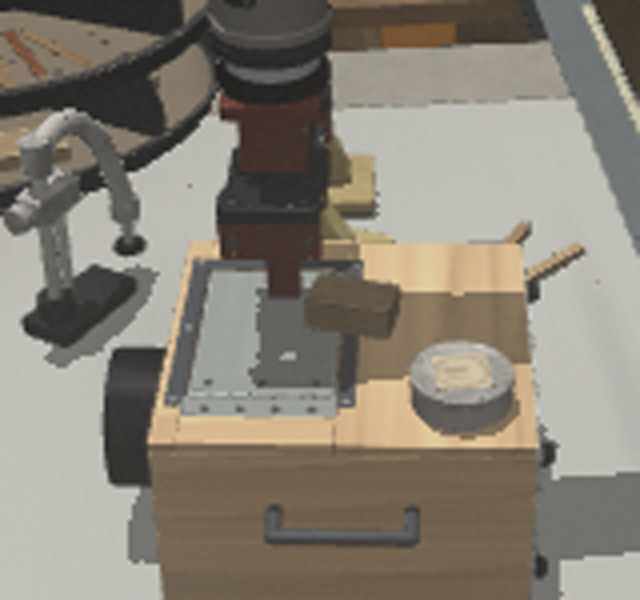

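Request:
drive_tool(commands="0 -0.06 0.02 0 0; 0 -0.1 0.03 0 0; 0 -0.12 0.035 0 0; 0 -0.14 0.04 0 0; 0 -0.15 0.04 0 0; 0 -0.16 0.04 0 0; 0 -0.16 0.04 0 0; 0 -0.1 0.03 0 0")

```text
time_s: 11.05
tcp_pos: [598.4, -78.1, 169.6]
ee_rot: [[0.993, -0.115, -0.001], [-0.115, -0.993, -0.0], [-0.001, 0.0, -1.0]]
contact_force: [0.0, -0.1, 0.1]
grip_width: 0.005
```

Run:
```python
from h import *
p,d=snap("side","s11",(170,130,330,280),4); s=telemetry.observe(); t=tobox(s["tcp_pos"]); print(t,s["tcp_pos"])
block("side",d,bounds=(-110,27,-95,35))
```

```text
[ 40.60347649 -44.27831911] [599.84516391 -78.25172419 169.73288872]
side box-frame c [ -4.8 -19.8] size [38.6 60.2] ang 73.1 n 186 z 184.2 px [248 198  23  13]
```

View pics/s11.png

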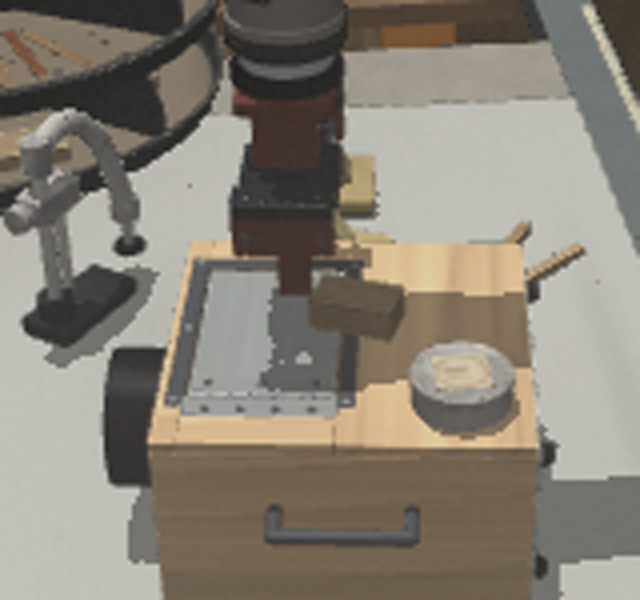

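Request:
drive_tool(commands="0 0.06 0 0.2 0; 0 0.06 0 0.36 0; 74 -0.07 0.23 0.36 -0.04; 74 -0.07 0.23 0.36 -0.083; 74 -0.07 0.23 0.36 -0.083; 74 -0.07 0.23 0.36 -0.083")

```text
time_s: 11.7
tcp_pos: [592.0, -55.4, 205.6]
ee_rot: [[0.931, -0.364, -0.0], [-0.364, -0.931, -0.0], [0.0, 0.0, -1.0]]
contact_force: [0.4, 0.7, -0.3]
grip_width: 0.328
```

Run:
```python
from h import *
p,d=snap("side","s12",(170,130,330,280),4); s=telemetry.observe(); t=tobox(s["tcp_pos"]); print(t,s["tcp_pos"],s["grip_width"],np.degrees(np.arctan2(s["ee_rot"][1][0],s["ee_rot"][0][0]))+6.6)
block("side",d,bounds=(-110,27,-95,35))
```

```text
[ 30.20136837 -22.64698708] [591.99823666 -55.56815941 205.49044502] 0.3733123776697435 -14.789733003313392
side box-frame c [ -3.9 -18.3] size [41.6 58.7] ang 72.0 n 193 z 184.4 px [248 198  23  13]
```

View pics/s12.png

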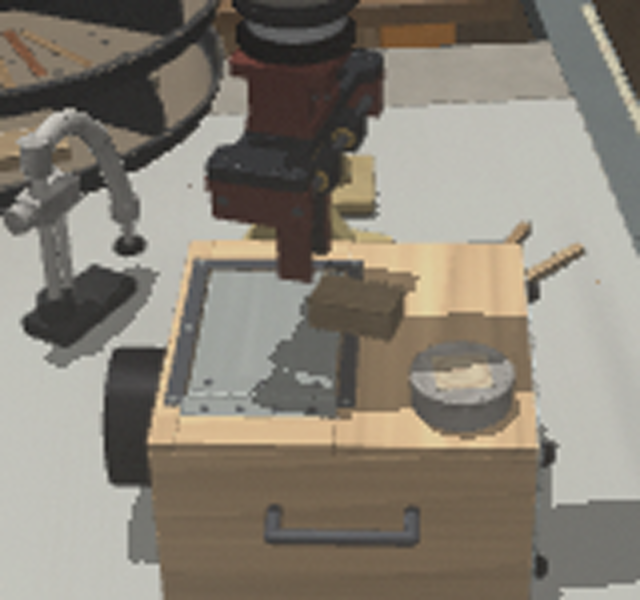

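Request:
drive_tool(commands="74 0.01 0 0 0; 74 0.01 0 0 0; 74 0.01 0 0 0; 74 0.01 0 0 0; 74 0.01 0 -0.3 0; 74 0.01 0 -0.36 0")

```text
time_s: 12.35
tcp_pos: [591.0, -55.2, 167.3]
ee_rot: [[0.93, -0.367, -0.004], [-0.367, -0.93, 0.0], [-0.004, 0.002, -1.0]]
contact_force: [-0.5, -0.0, 0.1]
grip_width: 0.743
```

Run:
```python
from h import *
p,d=snap("side","s13",(170,130,330,280),4); s=telemetry.observe(); t=tobox(s["tcp_pos"]); print(t,s["tcp_pos"],s["grip_width"])
```

```text
[ 29.10744408 -22.32352553] [590.94873981 -55.12110897 167.24731225] 0.7406526786808192
```

View pics/s13.png

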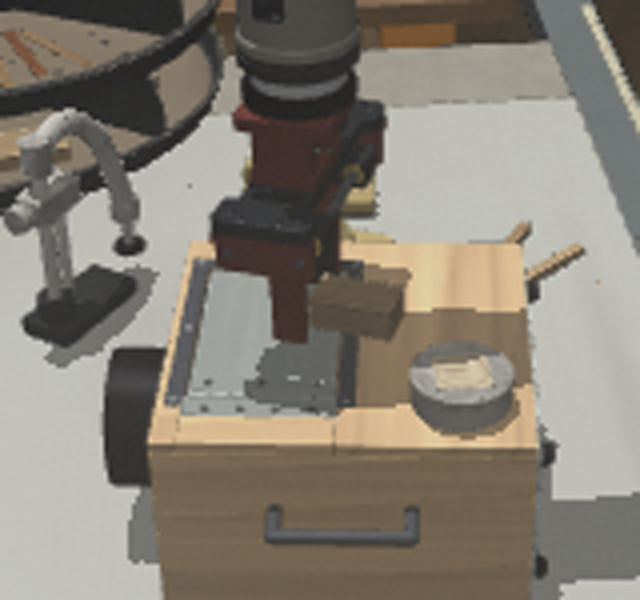

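Request:
drive_tool(commands="74 0.02 0 -0.06 0; 74 0.02 0 -0.14 0; 74 0.02 0 -0.22 0; 74 0.02 0 -0.3 0; 74 0.02 0 -0.36 0; 74 0.02 0 -0.36 0")

```text
time_s: 13.0
tcp_pos: [594.4, -55.3, 132.8]
ee_rot: [[0.93, -0.367, -0.001], [-0.367, -0.93, -0.0], [-0.001, 0.001, -1.0]]
contact_force: [-0.4, -1.0, 2.2]
grip_width: 0.738
```

Run:
```python
from h import *
p,d=snap("side","s14",(170,130,330,280),4); s=telemetry.observe(); t=tobox(s["tcp_pos"]); print(t,s["tcp_pos"],s["grip_width"],s["contact_force"])
block("side",d,bounds=(-110,27,-95,35))
```

```text
[ 32.65580544 -22.29163647] [594.47725059 -55.49726979 133.23949652] 0.7401645722197797 [-0.44938516 -1.05285097  2.73237849]
side box-frame c [ -6.5 -19. ] size [39.8 54.6] ang 75.0 n 163 z 184.5 px [248 199  23  12]
```

View pics/s14.png

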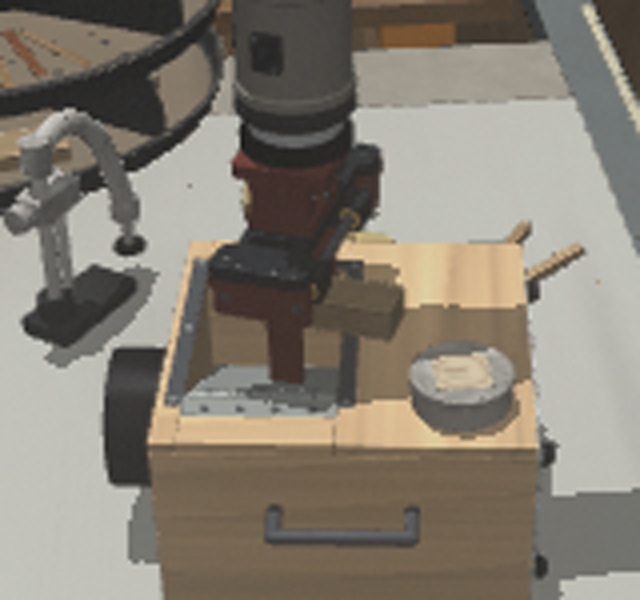

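Request:
drive_tool(commands="74 0 0 -0.05 0; 74 0 0 -0.1 0; 74 0 0 -0.1 0; 74 0 0 -0.1 0; 74 0 0 -0.1 0")

```text
time_s: 13.55
tcp_pos: [594.6, -55.6, 123.6]
ee_rot: [[0.93, -0.367, -0.0], [-0.367, -0.93, -0.001], [-0.0, 0.001, -1.0]]
contact_force: [0.3, -1.7, 2.0]
grip_width: 0.742
```

Run:
```python
from h import *
p,d=snap("side","s15",(170,130,330,280),4); s=telemetry.observe(); t=tobox(s["tcp_pos"]); print(t,s["tcp_pos"],s["grip_width"],s["contact_force"])
P=cloud("side",d); b=tobox(P)
# flap plane: points inside opening, z<158
for (x0,x1) in ((60,85),(85,100)):
  m=(b[...,0]>x0)&(b[...,0]<x1)&(b[...,1]>-20)&(b[...,1]<66)&(P[...,2]<156)&(P[...,2]>60)
  q=np.c_[b[m],P[m][:,2]]; 
  if len(q)>10: 
    k=np.polyfit(q[:,1],q[:,2],1); print(len(q),k,np.arctan(k[0]), q[:,1].min(),q[:,1].max())
block("side",d,bounds=(-110,27,-95,35))
```

```text
[ 32.75301897 -22.34214381] [594.56801469 -55.55861585 123.61863771] 0.7390850737343685 [ 0.4284907  -2.18588877  1.3614789 ]
side box-frame c [ -4.1 -19.9] size [43.8 65.4] ang 60.4 n 160 z 184.5 px [251 197  20  14]
```

View pics/s15.png

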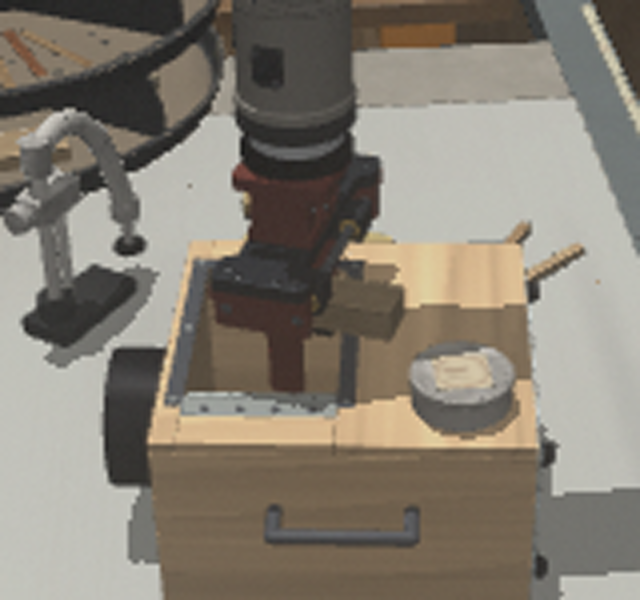

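Request:
drive_tool(commands="74 0 0 0.3 0; 74 0 0 0.6 0; 74 0 0 0.85 0; 30 -0.2 0.1 0.85 0; 0 -0.6 0.2 0.85 0; 0 -0.83 0.28 0.85 -0.011; 0 -0.83 0.28 0.85 -0.011")

```text
time_s: 14.3
tcp_pos: [508.5, -25.7, 208.4]
ee_rot: [[0.918, -0.398, -0.003], [-0.398, -0.918, -0.0], [-0.002, 0.001, -1.0]]
contact_force: [0.5, 0.7, 0.1]
grip_width: 0.416
```

Run:
```python
from h import *
p,d=snap("side","s16",(170,130,330,280),4); s=telemetry.observe(); t=tobox(s["tcp_pos"]); print(t,s["tcp_pos"],s["grip_width"],s["contact_force"])
block("side",d)
p,d=snap("top","t16",(170,140,310,260),4); block("top",d)
```

```text
[-54.164966    -3.02980065] [510.44576128 -26.3841546  208.68078446] 0.36794133205821755 [ 0.97498176  0.66370158 -0.56972357]
side box-frame c [ -5.  -19.4] size [40.8 59.8] ang 74.2 n 196 z 184.2 px [247 198  24  13]
```

View pics/s16.png

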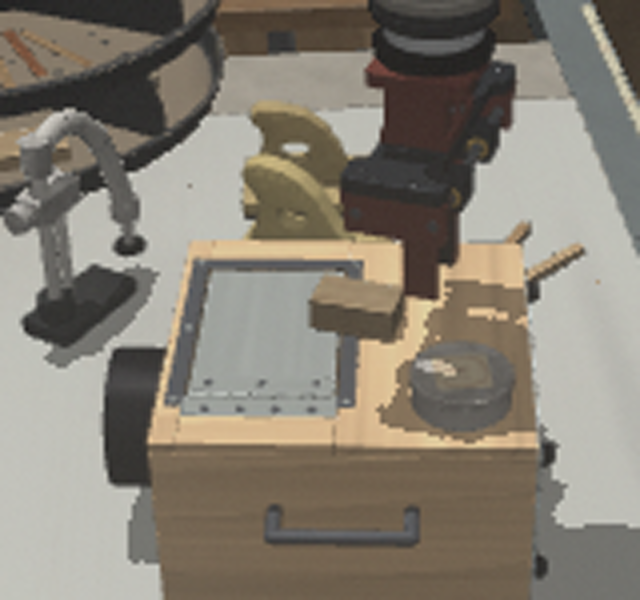

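Request:
drive_tool(commands="0 0 -0.03 0 0; 0 0 -0.03 0 0; 0 0 -0.03 0 0; 0 0 -0.03 -0.1 0; 0 0 -0.03 -0.25 0; 0 0 -0.03 -0.39 0; 0 0 -0.03 -0.39 0")

```text
time_s: 15.1
tcp_pos: [510.3, -30.1, 167.3]
ee_rot: [[0.917, -0.399, -0.004], [-0.399, -0.917, 0.0], [-0.004, 0.001, -1.0]]
contact_force: [-0.1, -0.1, -0.2]
grip_width: 0.007
```

Run:
```python
from h import *
p,d=snap("side","s17",(170,130,330,280),4); s=telemetry.observe(); t=tobox(s["tcp_pos"]); print(t,s["tcp_pos"],s["grip_width"],np.degrees(np.arctan2(s["ee_rot"][1][0],s["ee_rot"][0][0]))+6.6)
blk2("side",d,t,-16,14)
```

```text
[-53.24014437  -6.57065782] [510.95747786 -30.00784205 168.44981332] 0.004335189016380713 -16.902170887036803
[ -5.4 -19.6] [37.4 60.7] 74.2 156
[[-39.70000076293945, -29.299999237060547], [18.799999237060547, -45.900001525878906], [29.0, -9.899999618530273], [-29.5, 6.699999809265137]]
```

View pics/s17.png

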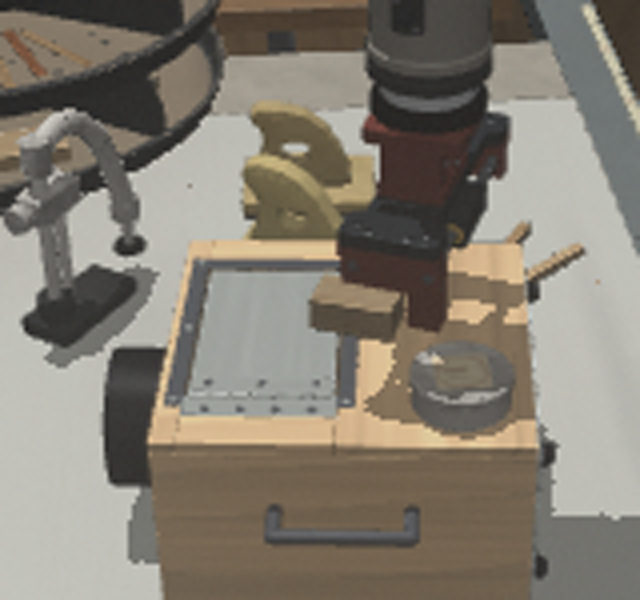

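Request:
drive_tool(commands="0 0.05 -0.02 0 0; 0 0.08 -0.03 0 0; 0 0.09 -0.035 0 0; 0 0.1 -0.04 0 0; 0 0.11 -0.045 0 0; 0 0.12 -0.05 0 0; 0 0.13 -0.055 0 0; 0 0.135 -0.055 0 0")

```text
time_s: 15.95
tcp_pos: [525.3, -35.6, 169.7]
ee_rot: [[0.917, -0.399, 0.0], [-0.399, -0.917, -0.0], [0.0, 0.0, -1.0]]
contact_force: [-1.2, -0.1, 0.3]
grip_width: 0.006
```

Run:
```python
from h import *
p,d=snap("side","s18",(170,130,330,280),4); s=telemetry.observe(); t=tobox(s["tcp_pos"]); print(t,s["tcp_pos"])
blk2("side",d,t,-16,13)
P=cloud("side",d); b=tobox(P); print(b[(abs(P[...,2]-185)<5)&(b[...,0]>10)&(b[...,0]<60)&(b[...,1]>-90)&(b[...,1]<30)].max(0))
```

```text
[-38.27900268 -10.46147136] [525.37226954 -35.59246125 169.67421579]
[  3.7 -19.2] [35.4 58.8] 72.8 149
[[-29.600000381469727, -27.399999618530273], [26.600000381469727, -44.79999923706055], [37.099998474121094, -11.0], [-19.100000381469727, 6.400000095367432]]
[33.86165055 -9.15585493]
```

Request:
drive_tool(commands="0 -0.1 0.04 0 0; 0 -0.25 0.1 0.2 0; 0 -0.25 0.1 0.4 0; 0 -0.25 0.1 0.4 0")

```text
time_s: 16.4
tcp_pos: [501.0, -25.0, 212.0]
ee_rot: [[0.917, -0.398, 0.004], [-0.398, -0.917, -0.0], [0.004, -0.001, -1.0]]
contact_force: [1.0, 0.0, 0.5]
grip_width: 0.006
```

Run:
```python
from h import *
p,d=snap("side","s19",(170,130,330,280),4); s=telemetry.observe(); t=tobox(s["tcp_pos"]); print(t,s["tcp_pos"])
block("side",d)
p,d=snap("side","s19b",(170,130,330,280),4); block("side",d)
```

```text
[-64.19608549  -3.05908597] [500.47775439 -25.26029755 210.63277949]
side box-frame c [  1.6 -21.6] size [38.9 60.4] ang 73.4 n 197 z 184.3 px [245 198  24  13]
side box-frame c [  1.8 -21.9] size [39.4 59.6] ang 74.9 n 198 z 184.3 px [245 198  24  12]
```

View pics/s19.png

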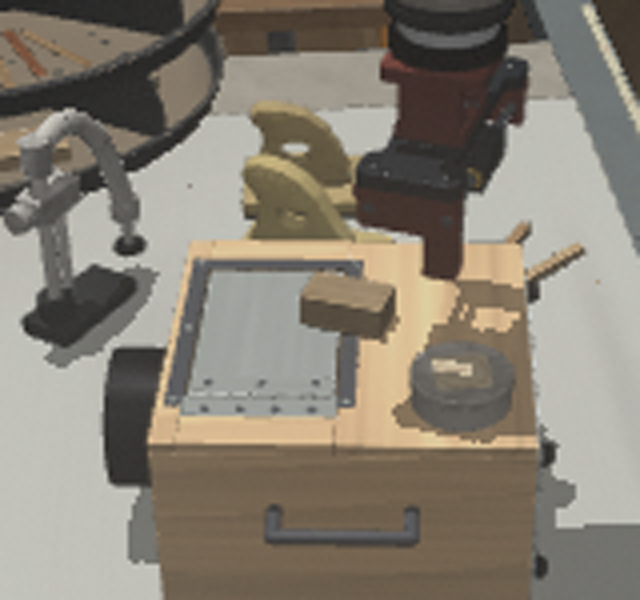

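Request:
drive_tool(commands="0 0.05 -0.02 -0.2 0; 0 0.1 -0.04 -0.4 0; 0 0.18 -0.07 -0.4 0; 0 0.23 -0.092 -0.4 0; 0 0.25 -0.1 -0.4 0; 0 0.258 -0.104 -0.4 0; 0 0.266 -0.107 -0.4 0; 0 0.266 -0.107 -0.4 0")

```text
time_s: 17.3
tcp_pos: [527.0, -36.2, 170.1]
ee_rot: [[0.917, -0.399, 0.001], [-0.399, -0.917, -0.0], [0.001, -0.0, -1.0]]
contact_force: [0.2, 0.2, -0.8]
grip_width: 0.008
```

Request:
drive_tool(commands="0 -0.1 0.04 0 0; 0 -0.25 0.1 0.2 0; 0 -0.25 0.1 0.4 0; 0 -0.25 0.1 0.4 0")

```text
time_s: 17.7
tcp_pos: [502.5, -25.7, 212.1]
ee_rot: [[0.917, -0.398, 0.004], [-0.398, -0.917, -0.0], [0.004, -0.001, -1.0]]
contact_force: [0.1, 0.2, 1.1]
grip_width: 0.007
```

Run:
```python
from h import *
p,d=snap("side","s20",(170,130,330,280),4); s=telemetry.observe(); t=tobox(s["tcp_pos"]); print(t,s["tcp_pos"])
block("side",d)
p,d=snap("side","s20b",(170,130,330,280),4); block("side",d)
```

```text
[-62.56449946  -3.54215216] [502.04300526 -25.9276922  210.74281644]
side box-frame c [  3.9 -21.6] size [38.1 60. ] ang 72.3 n 193 z 184.4 px [244 198  24  12]
side box-frame c [  3.4 -22.8] size [40.9 60.1] ang 74.0 n 194 z 184.4 px [244 198  24  12]
```

View pics/s20.png

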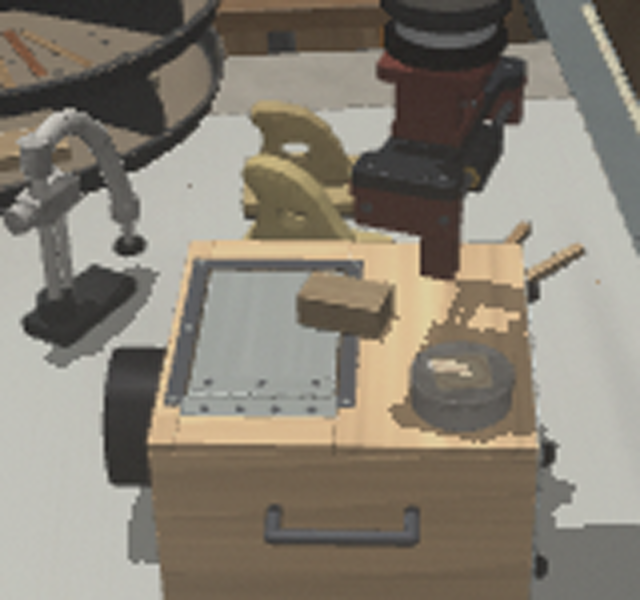

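Request:
drive_tool(commands="74 0.4 -0.13 0 0; 74 0.8 -0.26 0 0; 74 0.92 -0.3 0 0; 74 0.92 -0.3 0 0; 74 0.92 -0.3 0 0; 74 0.92 -0.3 0 0; 74 0.92 -0.3 0 0; 74 0.92 -0.3 -0.2 0")

```text
time_s: 18.6
tcp_pos: [595.1, -55.9, 192.3]
ee_rot: [[0.917, -0.399, 0.005], [-0.399, -0.917, -0.0], [0.005, -0.002, -1.0]]
contact_force: [0.3, 0.6, -0.1]
grip_width: 0.694
```

Run:
```python
from h import *
p,d=snap("side","s21",(170,130,330,280),4); s=telemetry.observe(); t=tobox(s["tcp_pos"]); print(t,s["tcp_pos"],s["grip_width"])
```

```text
[ 30.55247237 -22.99685903] [592.30680053 -55.95606757 187.44510345] 0.7274952890652826
```

View pics/s21.png

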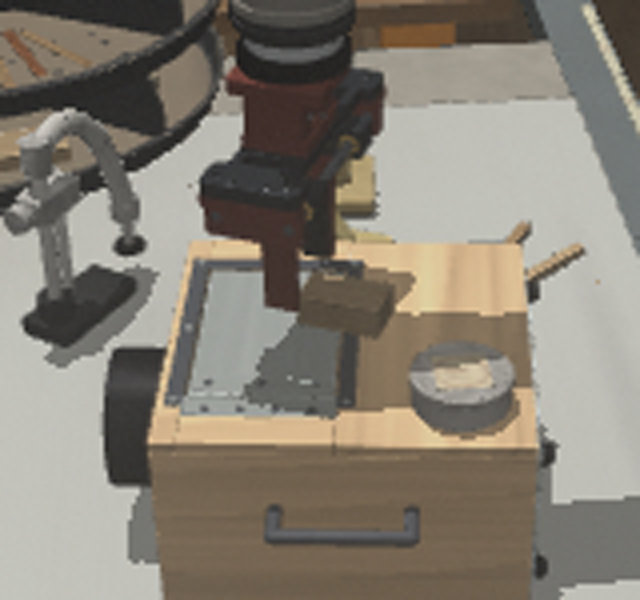

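Request:
drive_tool(commands="74 0.01 0 -0.2 0; 74 0.01 0 -0.3 0; 74 0.01 0 -0.4 0; 74 0.01 0 -0.5 0; 74 0.01 0 -0.6 0; 74 0.01 0 -0.66 0; 74 0.01 0 -0.66 0")

```text
time_s: 19.35
tcp_pos: [594.8, -56.8, 122.9]
ee_rot: [[0.917, -0.399, -0.001], [-0.399, -0.917, -0.001], [-0.0, 0.001, -1.0]]
contact_force: [0.1, -0.9, 2.0]
grip_width: 0.739
```

Run:
```python
from h import *
p,d=snap("side","s22",(170,130,330,280),4); s=telemetry.observe(); t=tobox(s["tcp_pos"]); print(t,s["tcp_pos"],s["grip_width"],s["contact_force"])
block("side",d,bounds=(-110,27,-95,35))
```

```text
[ 33.12319508 -23.73429083] [594.77572815 -56.98408378 123.34539401] 0.7388393580187032 [-0.83646922 -1.46844387  3.11127122]
side box-frame c [ -4.4 -29.1] size [58.7 46.7] ang 76.0 n 145 z 184.5 px [251 195  17  15]
```

View pics/s22.png

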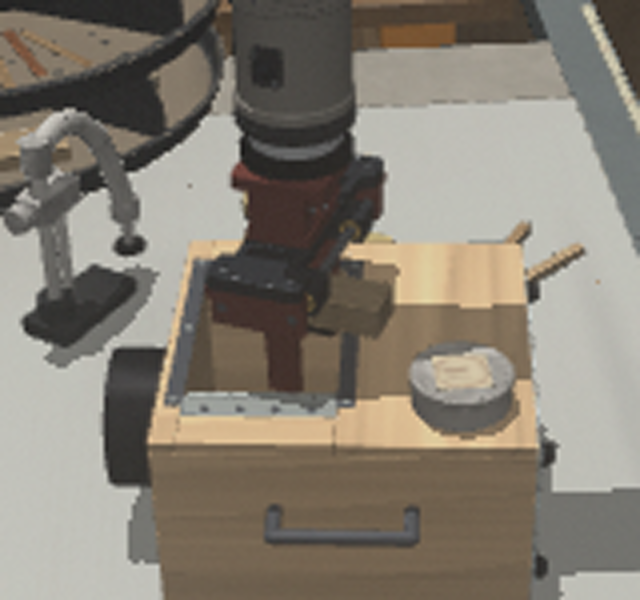

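Request:
drive_tool(commands="74 0.005 0.04 0 0; 74 0.008 0.07 0 0; 74 0.026 0.098 0 0; 74 0.045 0.126 0 0; 74 0.063 0.154 0 0; 74 0.081 0.182 0 0")

```text
time_s: 20.0
tcp_pos: [602.6, -38.3, 123.4]
ee_rot: [[0.917, -0.399, -0.001], [-0.399, -0.917, -0.001], [-0.001, 0.001, -1.0]]
contact_force: [-2.4, -4.7, -0.1]
grip_width: 0.737
```

Run:
```python
from h import *
p,d=snap("side","s23",(170,130,330,280),4); s=telemetry.observe(); t=tobox(s["tcp_pos"]); print(t,s["tcp_pos"],s["grip_width"],s["contact_force"])
p,d=snap("top","t23",(170,140,310,260),4)
```

```text
[39.02627899 -3.65412928] [602.94764748 -37.71548181 123.453755  ] 0.7403429182757425 [-0.83472504 -4.65645132  0.01614399]
```

View pics/s23.png

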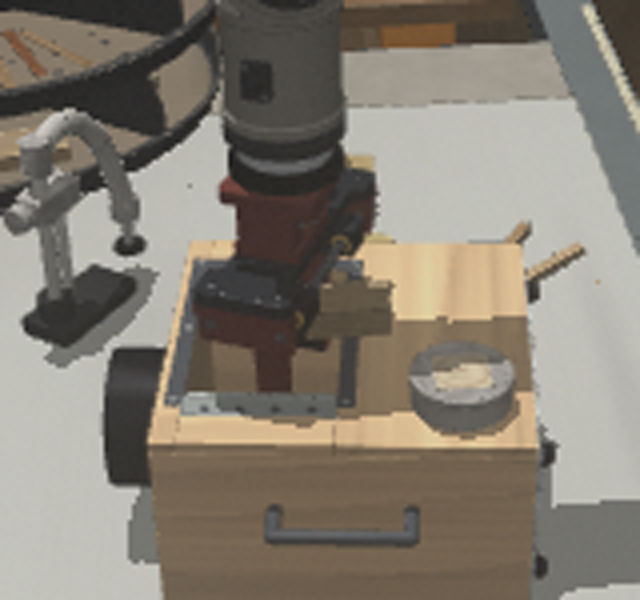

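Run:
```python
from h import *
d=np.load("s23.npy"); P=cloud("side",d); b=tobox(P)
m=(abs(P[...,2]-184)<6)&(b[...,0]>-110)&(b[...,0]<40)&(b[...,1]>-60)&(b[...,1]<30)
nl,l,st,_=cv2.connectedComponentsWithStats(m.astype(np.uint8)); k=1+np.argmax(st[1:,4]); q=b[l==k]; r=cv2.minAreaRect(q.astype(np.float32)); print(st[k],r,np.round(cv2.boxPoints(r),1).tolist())
# rows by y
for y in range(-45,5,5):
    z=q[abs(q[:,1]-y)<2.5]; 
    if len(z): print(y,z[:,0].min().round(1),z[:,0].max().round(1),len(z))
```

```text
[250 200  18  10 162] ((-3.608449935913086, -17.261266708374023), (47.330162048339844, 42.775665283203125), 2.9504916667938232) [[-28.299999237060547, 2.9000000953674316], [-26.100000381469727, -39.79999923706055], [21.100000381469727, -37.400001525878906], [18.899999618530273, 5.300000190734863]]
-40 -12.6 18.3 2
-35 -24.0 20.9 9
-30 -24.1 17.8 15
-25 -26.9 20.3 17
-20 -24.2 20.3 15
-15 -27.1 19.9 19
-10 -27.2 16.8 18
-5 -27.3 19.4 25
0 -27.4 19.1 39
```

View pics/t23.png

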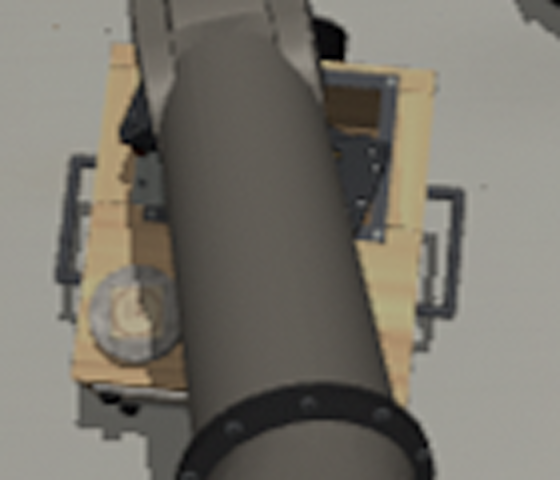

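Request:
drive_tool(commands="74 -0.02 -0.08 0 0; 74 -0.02 -0.08 0.3 0; 74 -0.02 -0.08 0.6 0; 74 -0.02 -0.08 0.88 0; 20 -0.4 0.05 0.88 0.03; 0 -0.8 0.1 0.88 0.07; 0 -0.9 0.12 0.88 0.1; 0 -0.9 0.12 0.88 0.1")

```text
time_s: 20.9
tcp_pos: [511.8, -25.0, 212.1]
ee_rot: [[0.996, -0.094, 0.001], [-0.094, -0.996, 0.001], [0.001, -0.001, -1.0]]
contact_force: [0.6, 0.5, 0.1]
grip_width: 0.414
```

Run:
```python
from h import *
p,d=snap("side","s24",(170,130,330,280),4); s=telemetry.observe(); t=tobox(s["tcp_pos"]); print(t,s["tcp_pos"],s["grip_width"],np.degrees(np.arctan2(s["ee_rot"][1][0],s["ee_rot"][0][0]))+6.6)
block("side",d)
p,d=snap("side","s24b",(170,130,330,280),4); block("side",d)
```

```text
[-51.55998849  -1.76742202] [513.17856919 -25.42955074 212.16888919] 0.37261002765523216 1.0106567166289082
side box-frame c [  1.8 -15.5] size [60.5 38.7] ang 9.6 n 201 z 184.5 px [246 200  23  11]
side box-frame c [  1.5 -15.8] size [60.1 39.3] ang 7.8 n 199 z 184.4 px [246 200  23  11]
```

View pics/s24.png

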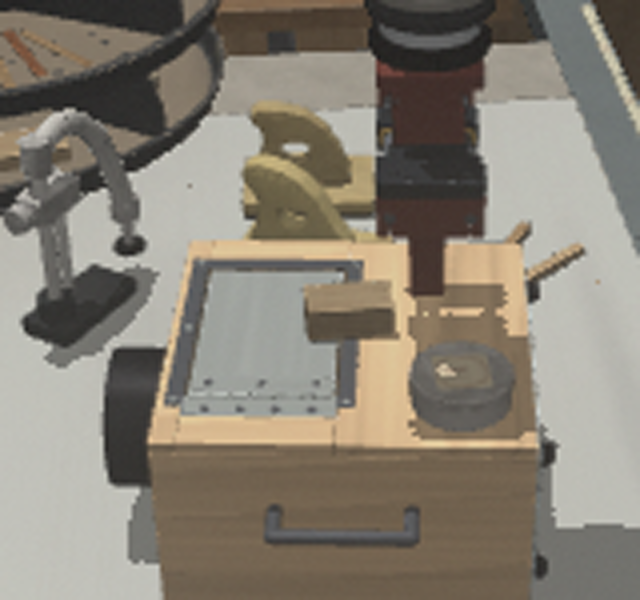

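Request:
drive_tool(commands="0 0.05 -0.4 0 0; 0 0.14 -0.61 0 0; 0 0.14 -0.61 0 0; 0 0.14 -0.61 -0.2 0; 0 0.14 -0.61 -0.43 0; 0 0.14 -0.61 -0.43 0")

```text
time_s: 21.6
tcp_pos: [525.7, -86.1, 166.0]
ee_rot: [[0.995, -0.097, -0.005], [-0.097, -0.995, 0.002], [-0.005, -0.001, -1.0]]
contact_force: [-0.0, 0.1, 0.4]
grip_width: 0.01
```

Run:
```python
from h import *
s=telemetry.observe(); t=tobox(s["tcp_pos"]); print(t,s["tcp_pos"],s["grip_width"],s["time_s"])
```

```text
[-32.10551395 -60.57978035] [525.74438948 -86.08818766 165.99400339] 0.010027544688170997 21.6
```

Request:
drive_tool(commands="0 0.02 0.08 0 0; 0 0.02 0.14 0 0; 0 0.02 0.2 0 0; 0 0.01 0.26 0 0; 0 0 0.32 0 0; 0 -0.01 0.37 0 0; 0 -0.01 0.41 0 0; 0 -0.01 0.41 0 0")

```text
time_s: 22.4
tcp_pos: [525.9, -45.4, 168.7]
ee_rot: [[0.995, -0.095, 0.0], [-0.095, -0.995, 0.0], [0.0, -0.0, -1.0]]
contact_force: [-0.9, 0.5, -0.2]
grip_width: 0.006
```

Request:
drive_tool(commands="0 -0.04 -0.1 0 0; 0 -0.2 -0.15 0.3 0; 0 -0.3 -0.15 0.43 0; 0 -0.3 -0.15 0.43 0")

```text
time_s: 22.8
tcp_pos: [495.9, -62.5, 213.3]
ee_rot: [[0.995, -0.098, 0.003], [-0.098, -0.995, -0.001], [0.003, 0.001, -1.0]]
contact_force: [0.1, 0.6, 0.4]
grip_width: 0.005
```

Run:
```python
from h import *
p,d=snap("side","s25",(170,130,330,280),4); s=telemetry.observe(); t=tobox(s["tcp_pos"]); print(t,s["tcp_pos"],s["grip_width"],np.degrees(np.arctan2(s["ee_rot"][1][0],s["ee_rot"][0][0]))+6.6)
block("side",d)
p,d=snap("side","s25b",(170,130,330,280),4); block("side",d)
```

```text
[-64.32505447 -40.24262581] [496.07587    -62.18259003 212.25205186] 0.002747969918554715 0.9964905979118814
side box-frame c [ 2.  -4.5] size [39.8 61.2] ang 59.2 n 203 z 184.3 px [244 200  25  14]
side box-frame c [ 2.8 -5.6] size [38.3 63.6] ang 58.1 n 209 z 184.1 px [244 200  25  15]
```

View pics/s25.png

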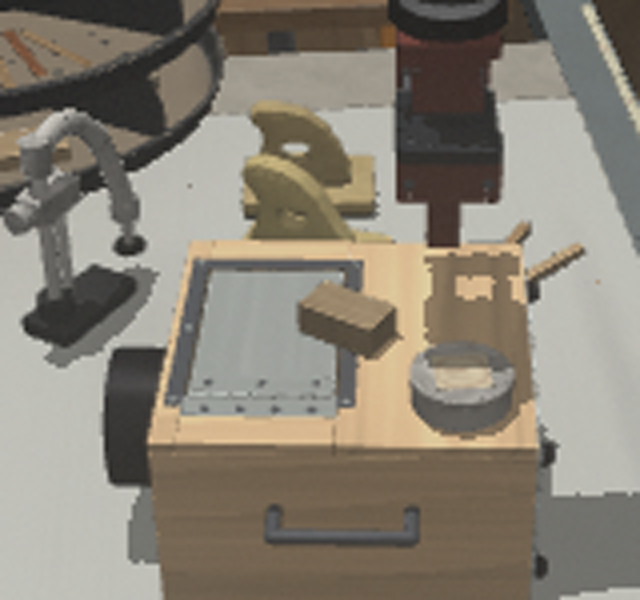

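Request:
drive_tool(commands="0 0.0 0.4 0 -0.045; 0 0.28 0.59 0 -0.09; 0 0.28 0.59 0 -0.135; 0 0.28 0.59 -0.1 -0.178; 0 0.28 0.59 -0.43 -0.178; 0 0.28 0.59 -0.43 -0.178")

```text
time_s: 23.5
tcp_pos: [521.1, -2.4, 164.3]
ee_rot: [[0.793, -0.609, -0.008], [-0.609, -0.793, -0.0], [-0.006, 0.005, -1.0]]
contact_force: [0.5, -0.9, -0.9]
grip_width: 0.008
```

Run:
```python
from h import *
p,d=snap("side","s26",(170,130,330,280),4); s=telemetry.observe(); t=tobox(s["tcp_pos"]); print(t,s["tcp_pos"],s["grip_width"],np.degrees(np.arctan2(s["ee_rot"][1][0],s["ee_rot"][0][0]))+6.6)
blk2("side",d,t,-31,14)
```

```text
[-45.22258567  22.32302375] [522.24285974  -2.22716102 166.29707075] 0.00383878059144096 -30.910524862573112
[9.4 7.2] [18.9 61.1] 60.6 70
[[-21.899999618530273, 13.899999618530273], [31.399999618530273, -16.0], [40.599998474121094, 0.4000000059604645], [-12.600000381469727, 30.399999618530273]]
```

View pics/s26.png

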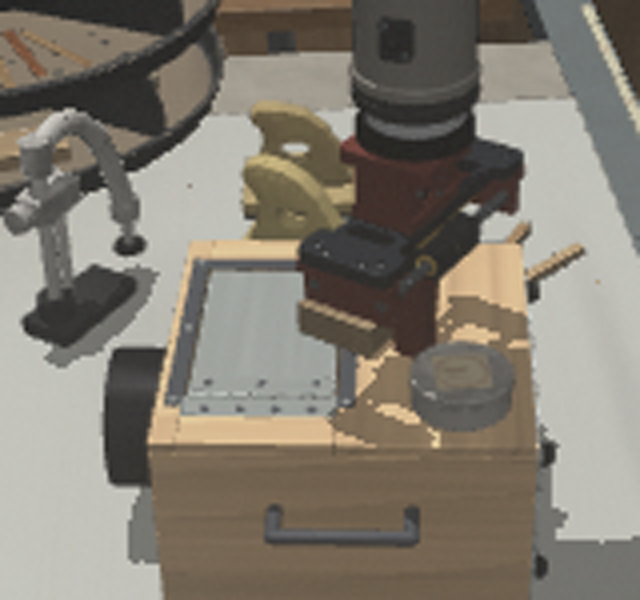

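Request:
drive_tool(commands="0 0.05 -0.038 0 0; 0 0.075 -0.057 0 0; 0 0.085 -0.065 0 0; 0 0.095 -0.072 0 0; 0 0.105 -0.08 0 0; 0 0.113 -0.086 0 0; 0 0.113 -0.086 0 0; 0 0 0 0 0")

```text
time_s: 24.35
tcp_pos: [524.6, -2.8, 168.7]
ee_rot: [[0.792, -0.611, 0.001], [-0.611, -0.792, -0.0], [0.001, -0.0, -1.0]]
contact_force: [0.4, -0.3, -0.8]
grip_width: 0.004
```

Request:
drive_tool(commands="0 -0.1 0.06 0.1 0; 0 -0.2 0.05 0.43 0; 0 -0.4 -0.2 0.43 0; 0 -0.4 -0.2 0.43 0")

```text
time_s: 24.75
tcp_pos: [481.6, -24.1, 212.9]
ee_rot: [[0.791, -0.611, 0.0], [-0.611, -0.791, -0.002], [0.001, 0.001, -1.0]]
contact_force: [-0.0, -0.4, -0.1]
grip_width: 0.005
```

Run:
```python
from h import *
p,d=snap("side","s27",(170,130,330,280),4); s=telemetry.observe(); t=tobox(s["tcp_pos"]); print(t,s["tcp_pos"],s["time_s"])
block("side",d)
p,d=snap("side","s27b",(170,130,330,280),4); block("side",d)
```

```text
[-82.29954926  -2.6285696 ] [482.54374885 -22.75187377 212.59378412] 24.8
side box-frame c [ 4.4 -6.5] size [38.5 61.7] ang 59.0 n 201 z 184.4 px [244 200  24  15]
side box-frame c [ 4.5 -6.3] size [38.5 60.8] ang 59.5 n 197 z 184.1 px [244 200  24  14]
```

View pics/s27.png

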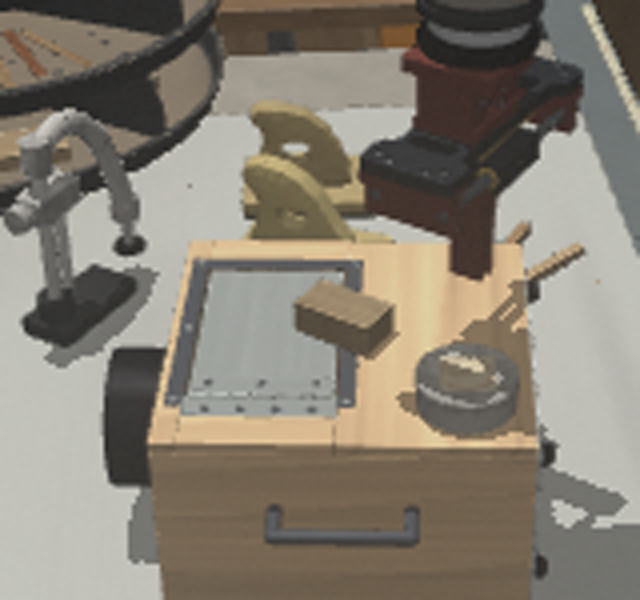

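Run:
```python
from h import *
def tin(n,f):
    d=np.load(f); P=cloud(n,d); b=tobox(P)
    m=(abs(P[...,2]-187)<6)&(b[...,0]>-122)&(b[...,0]<-25)&(b[...,1]>28)&(b[...,1]<122)
    nl,l,st,_=cv2.connectedComponentsWithStats(m.astype(np.uint8)); k=1+np.argmax(st[1:,4]); q=b[l==k]
    print(n,f,np.round(cv2.minEnclosingCircle(q.astype(np.float32))[0],1),np.round((q.min(0)+q.max(0))/2,1),len(q))
for f in ("side0.npy","s9.npy","s20.npy","s25.npy","s27.npy","s27b.npy"): tin("side",f)
```

```text
side side0.npy [-75.5  71.2] [-75.4  71. ] 361
side s9.npy [-73.9  70.9] [-75.4  71.9] 362
side s20.npy [-75.5  70.7] [-75.5  70.7] 363
side s25.npy [-76.1  70.7] [-75.4  70.6] 367
side s27.npy [-77.5  74.2] [-79.3  74.8] 366
side s27b.npy [-78.   73.5] [-79.2  73.9] 364
```

Request:
drive_tool(commands="79 0.4 -0.1 0 0; 79 0.8 -0.2 0 0; 79 1 -0.23 0 0; 79 1 -0.23 0 0")

```text
time_s: 25.25
tcp_pos: [586.2, -44.1, 211.1]
ee_rot: [[0.793, -0.609, 0.0], [-0.609, -0.793, 0.001], [-0.0, -0.001, -1.0]]
contact_force: [-0.4, 0.1, -1.0]
grip_width: 0.328
```

Request:
drive_tool(commands="79 0.216 -0.05 0 0; 79 0.216 -0.05 0 0; 79 0.216 -0.05 0 0; 79 0.216 -0.05 0 0; 79 0.216 -0.05 -0.22 0; 79 0.216 -0.05 -0.22 0")

```text
time_s: 25.85
tcp_pos: [603.0, -49.7, 187.6]
ee_rot: [[0.793, -0.609, -0.005], [-0.609, -0.793, 0.0], [-0.004, 0.003, -1.0]]
contact_force: [-1.0, 1.4, -0.6]
grip_width: 0.79
```

Run:
```python
from h import *
p,d=snap("side","s28",(170,130,330,280),4); s=telemetry.observe(); t=tobox(s["tcp_pos"]); print(t,s["tcp_pos"],s["grip_width"],s["time_s"],np.degrees(np.arctan2(s["ee_rot"][1][0],s["ee_rot"][0][0]))+6.6)
```

```text
[ 41.30112762 -15.55629937] [603.83941864 -49.80023805 188.83720835] 0.7926478461048828 25.9 -30.93105001095539
```

View pics/s28.png

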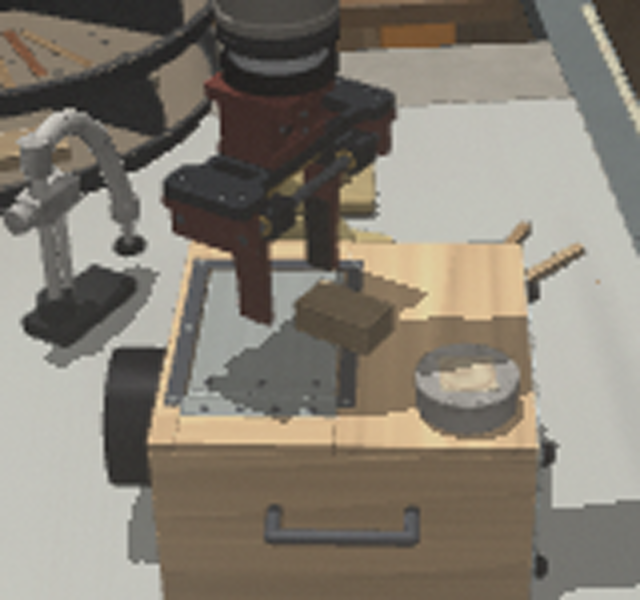

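Request:
drive_tool(commands="79 0.005 -0.01 -0.2 0; 79 0.005 -0.01 -0.3 0; 79 0.005 -0.01 -0.42 0; 79 0.005 -0.01 -0.54 0; 79 0.005 -0.01 -0.65 0; 79 0.005 -0.01 -0.65 0")

```text
time_s: 26.5
tcp_pos: [605.6, -51.7, 123.2]
ee_rot: [[0.793, -0.61, -0.002], [-0.61, -0.793, -0.001], [-0.001, 0.001, -1.0]]
contact_force: [0.4, -1.6, 0.9]
grip_width: 0.789
```

Run:
```python
from h import *
p,d=snap("side","s29",(170,130,330,280),4); s=telemetry.observe(); t=tobox(s["tcp_pos"]); print(t,s["tcp_pos"],s["grip_width"],s["contact_force"],s["time_s"])
block("side",d,bounds=(-110,45,-95,35))
```

```text
[ 43.37669895 -17.51780577] [605.67578472 -51.98730534 123.87594748] 0.7946166431277897 [ 0.32195277 -3.53854541  2.98015661] 26.55
side box-frame c [  4.5 -18.2] size [56.1 72.9] ang 59.5 n 223 z 184.2 px [244 194  24  20]
```

View pics/s29.png

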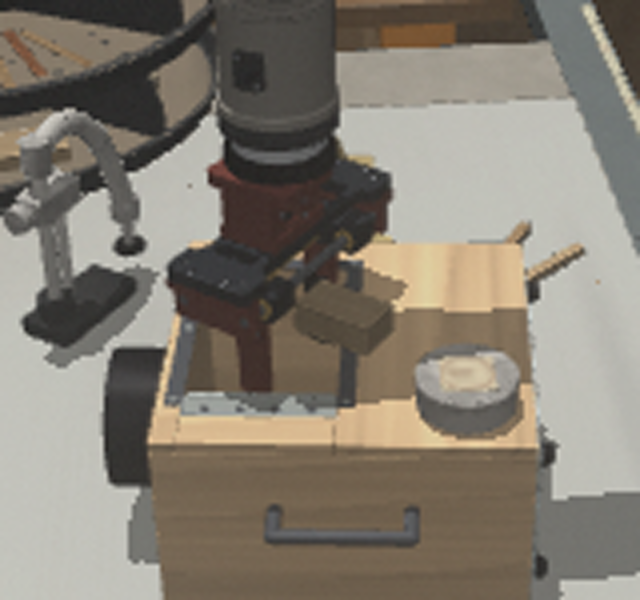

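Request:
drive_tool(commands="79 -0.015 0.05 0 0; 79 -0.015 0.055 0 0; 79 0.083 0.179 0 0; 79 0.083 0.179 0 0")

```text
time_s: 26.95
tcp_pos: [614.8, -32.7, 124.8]
ee_rot: [[0.793, -0.609, 0.0], [-0.609, -0.793, -0.001], [0.001, 0.0, -1.0]]
contact_force: [-0.6, -4.8, 1.8]
grip_width: 0.792
```

Run:
```python
from h import *
p,d=snap("side","s30",(170,130,330,280),4); s=telemetry.observe(); t=tobox(s["tcp_pos"]); print(t,s["tcp_pos"],s["grip_width"],s["contact_force"],s["time_s"])
block("side",d,bounds=(-110,45,-95,35))
```

```text
[50.27841066  2.31718422] [614.81153439 -33.07702956 125.00181714] 0.7922974950609515 [ 0.59258892 -3.24516662  2.3343322 ] 27.0
side box-frame c [ 6.7 -8.2] size [52.4 64.3] ang 86.0 n 222 z 184.4 px [244 198  23  16]
```

View pics/s30.png

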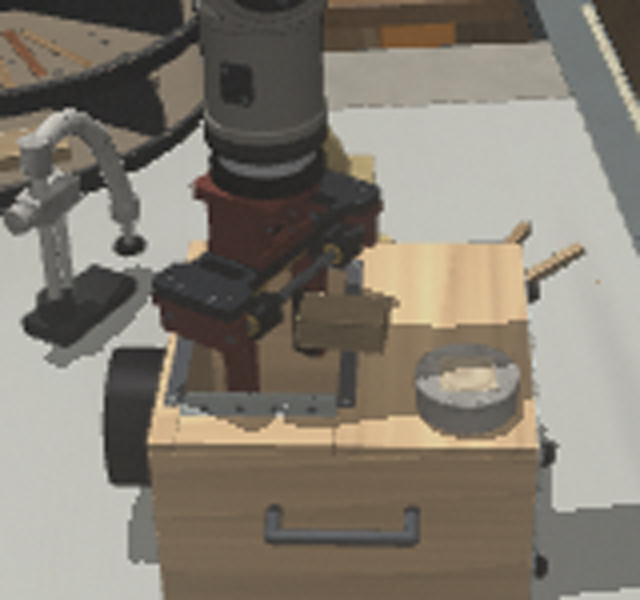

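Run:
```python
from h import *
d=np.load("s30.npy"); P=cloud("side",d); b=tobox(P)
m=(abs(P[...,2]-184)<5)&(b[...,0]>-60)&(b[...,0]<50)&(b[...,1]>-32)&(b[...,1]<30)
q=b[m]
for y in range(-30,25,4):
    z=q[abs(q[:,1]-y)<2]
    if len(z): print(y,z[:,0].min().round(1),z[:,0].max().round(1),len(z))
zz=P[m]; k=np.linalg.lstsq(np.c_[q,np.ones(len(q))],zz[:,2],rcond=None)[0]; print(k)
```

```text
-30 17.9 32.0 3
-26 20.4 28.7 6
-22 9.1 23.0 3
-18 -16.0 31.2 10
-14 -24.4 30.9 21
-10 -24.5 33.4 19
-6 -24.5 33.3 17
-2 -24.7 21.9 16
2 -24.8 32.7 18
6 -22.1 35.1 21
10 -22.2 34.9 24
14 -22.3 34.8 28
18 -22.3 15.5 17
[-3.67690444e-03 -3.10157401e-02  1.84203115e+02]
```

Request:
drive_tool(commands="79 -0.026 -0.047 0 0; 59 -0.147 -0.055 0 0; 59 -0.147 -0.055 0 0; 59 -0.147 -0.055 0 0")

```text
time_s: 27.4
tcp_pos: [599.4, -38.2, 125.1]
ee_rot: [[0.793, -0.61, 0.0], [-0.61, -0.793, 0.001], [-0.0, -0.001, -1.0]]
contact_force: [2.7, -0.9, 3.7]
grip_width: 0.599
```

```bash
cat >> h.py <<'E'
def rows(d,ymin=-45,ymax=30):
    P=cloud("side",d); b=tobox(P)
    m=(abs(P[...,2]-184)<5)&(b[...,0]>-60)&(b[...,0]<50)&(b[...,1]>ymin)&(b[...,1]<ymax)
    q=b[m]; print([(y,z[:,0].min().round(1),z[:,0].max().round(1),len(z)) for y in range(ymin,ymax,5) for z in [q[abs(q[:,1]-y)<2.5]] if len(z)])
E
python3 - <<'E'
from h import *
p,d=snap("side","s31",(170,130,330,280),4); s=telemetry.observe(); t=tobox(s["tcp_pos"]); print(t,s["tcp_pos"],s["grip_width"],s["contact_force"],s["time_s"])
rows(d)
E
```

```text
[35.68155328 -4.3355566 ] [599.54676674 -38.00795991 125.00501425] 0.59135866412014 [ 1.39657651 -0.39564332  4.23116421] 27.45
[(-35, np.float64(6.9), np.float64(29.3), 3), (-30, np.float64(9.4), np.float64(23.5), 9), (-25, np.float64(12.0), np.float64(17.6), 4), (-20, np.float64(-10.4), np.float64(22.8), 6), (-15, np.float64(-24.4), np.float64(25.5), 18), (-10, np.float64(-24.5), np.float64(25.1), 19), (-5, np.float64(-21.9), np.float64(25.0), 20), (0, np.float64(-24.7), np.float64(27.2), 25), (5, np.float64(-24.8), np.float64(29.7), 19), (10, np.float64(-22.2), np.float64(32.2), 31), (15, np.float64(-22.3), np.float64(34.6), 31), (20, np.float64(-22.4), np.float64(18.2), 10), (25, np.float64(41.8), np.float64(44.4), 2)]
```

View pics/s31.png

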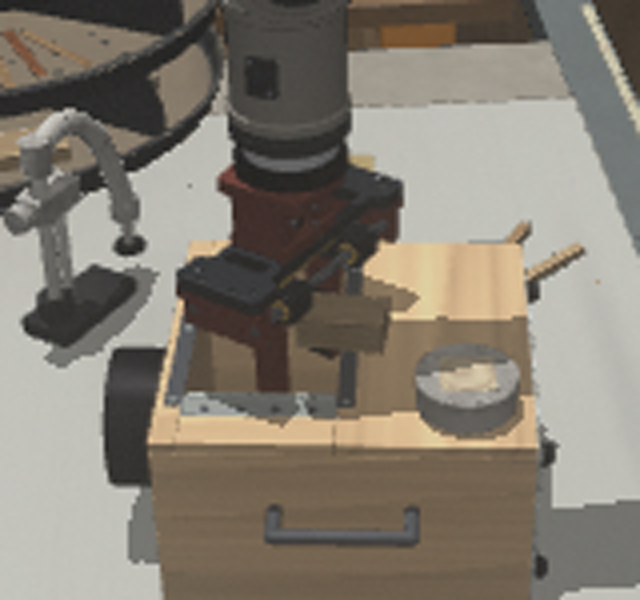

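Request:
drive_tool(commands="59 0.015 0.039 0 0; 59 0.058 0.064 0 0; 59 0.101 0.089 0 0; 59 0.144 0.114 0 0; 59 0.144 0.114 0 0")

```text
time_s: 27.95
tcp_pos: [612.7, -27.7, 123.3]
ee_rot: [[0.793, -0.609, -0.004], [-0.609, -0.793, -0.001], [-0.003, 0.004, -1.0]]
contact_force: [-2.4, -4.9, 1.0]
grip_width: 0.59
```

Run:
```python
from h import *
p,d=snap("side","s32",(170,130,330,280),4); s=telemetry.observe(); t=tobox(s["tcp_pos"]); print(t,s["tcp_pos"],s["grip_width"],s["contact_force"],s["time_s"])
rows(d)
```

```text
[47.52846498  7.26650484] [612.64867406 -27.84443832 123.41457557] 0.5886872369997584 [-2.5017961  -4.05470836  1.89428023] 28.0
[(-25, np.float64(-7.5), np.float64(42.7), 4), (-20, np.float64(-13.2), np.float64(22.8), 11), (-15, np.float64(-13.3), np.float64(36.7), 16), (-10, np.float64(-16.2), np.float64(28.0), 20), (-5, np.float64(-19.1), np.float64(36.0), 24), (0, np.float64(-19.3), np.float64(38.4), 20), (5, np.float64(-22.1), np.float64(38.0), 27), (10, np.float64(-24.9), np.float64(37.8), 30), (15, np.float64(-22.3), np.float64(32.1), 29), (20, np.float64(-0.8), np.float64(34.3), 24), (25, np.float64(17.9), np.float64(31.4), 8)]
```

View pics/s32.png

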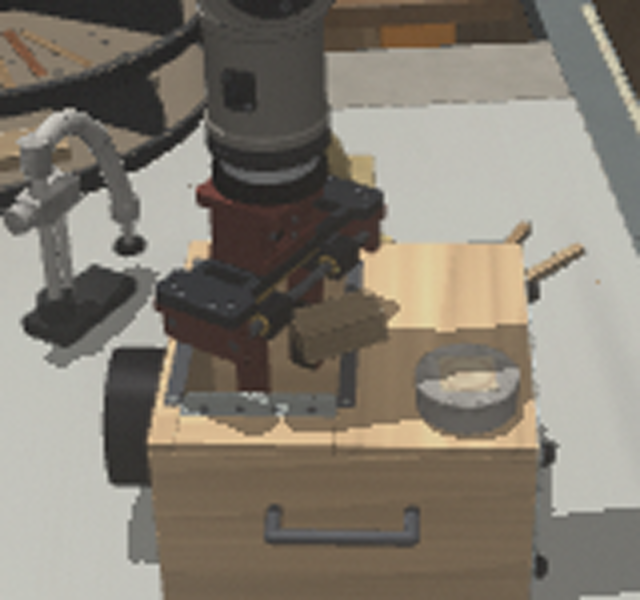

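Run:
```python
from h import *
d=np.load("s32.npy"); P=cloud("side",d); b=tobox(P)
m=(abs(P[...,2]-184)<6)&(b[...,0]>-60)&(b[...,0]<45)&(b[...,1]>-40)&(b[...,1]<35)
im=(m*255).astype(np.uint8)[185:215,235:285]
for r in im[::1]: print(''.join('#' if v else '.' for v in r))
nl,l,st,_=cv2.connectedComponentsWithStats(m.astype(np.uint8))
for k in range(1,nl):
    if st[k,4]>30: 
        r=cv2.minAreaRect(b[l==k].astype(np.float32)); print(st[k],r,np.round(cv2.boxPoints(r),1).tolist())
z=P[m]; q=b[m]; mm=q[:,0]<25; print(np.linalg.lstsq(np.c_[q[mm],np.ones(mm.sum())],z[mm][:,2],rcond=None)[0])
```

```text
..................................................
..................................................
..................................................
..................................................
..................................................
..................................................
..................................................
..................................................
..................................................
..................................................
..................................................
..................................................
..................................................
..................................................
..................................................
..................................................
.......#..........................................
.......#......##.........###......................
...........##.##......######......................
..........######..###########.....................
.........#####################....................
..........####################....................
.........######################...................
........######################....................
........#######################...................
........########################..................
.........######################...................
.........###############..........................
.........###########..#...........................
..........#######..#..............................
[243 202  24  14 222] ((10.822729110717773, 0.02092742919921875), (59.9473876953125, 48.85198211669922), 21.20599937438965) [[-26.0, 12.0], [-8.300000190734863, -33.599998474121094], [47.599998474121094, -11.899999618530273], [29.899999618530273, 33.599998474121094]]
[-8.02248949e-02 -8.25748346e-02  1.84653393e+02]
```

Request:
drive_tool(commands="59 0.04 0.01 0 0; 59 0.083 0.02 0 0; 59 0.083 0.02 0 0; 59 0.083 0.02 0 0")

```text
time_s: 28.4
tcp_pos: [621.0, -26.2, 123.6]
ee_rot: [[0.793, -0.61, -0.003], [-0.61, -0.793, -0.001], [-0.002, 0.003, -1.0]]
contact_force: [-1.3, -4.7, 1.2]
grip_width: 0.59
```

Run:
```python
from h import *
p,d=snap("side","s33",(170,130,330,280),4); s=telemetry.observe(); t=tobox(s["tcp_pos"]); print(t,s["tcp_pos"],s["grip_width"],s["contact_force"],s["time_s"])
rows(d)
```

```text
[55.67435061  9.85263917] [621.03781791 -26.2117078  123.67971174] 0.5886742698548139 [-2.72793241 -5.13293049  1.59699715] 28.45
[(-25, np.float64(6.3), np.float64(6.3), 1), (-20, np.float64(6.2), np.float64(9.1), 2), (-15, np.float64(5.9), np.float64(42.1), 10), (-10, np.float64(5.7), np.float64(41.7), 16), (-5, np.float64(8.3), np.float64(36.0), 9), (0, np.float64(8.0), np.float64(21.9), 4), (5, np.float64(-16.7), np.float64(27.0), 18), (10, np.float64(-14.0), np.float64(18.7), 22), (15, np.float64(-3.4), np.float64(23.9), 18), (20, np.float64(7.2), np.float64(20.9), 9)]
```

View pics/s33.png

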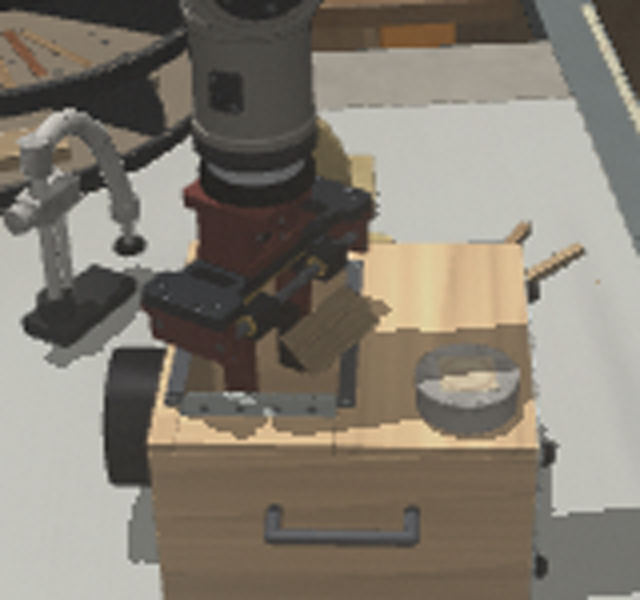

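Request:
drive_tool(commands="59 0.04 -0.02 0 0; 59 0.07 -0.06 0 0; 59 0.07 -0.09 0 0; 59 0.07 -0.09 0 0")

```text
time_s: 28.85
tcp_pos: [629.8, -34.4, 124.9]
ee_rot: [[0.792, -0.61, 0.001], [-0.61, -0.792, 0.0], [0.001, -0.001, -1.0]]
contact_force: [-0.2, -2.7, 3.5]
grip_width: 0.589
```

Run:
```python
from h import *
p,d=snap("side","s34",(170,130,330,280),4); s=telemetry.observe(); t=tobox(s["tcp_pos"]); print(t,s["tcp_pos"],s["grip_width"],s["contact_force"],s["time_s"])
```

```text
[65.2848481  2.6664016] [629.75865871 -34.45492368 124.88592289] 0.59268591347271 [-0.70308576 -2.13585691  3.60492049] 28.9
```

View pics/s34.png

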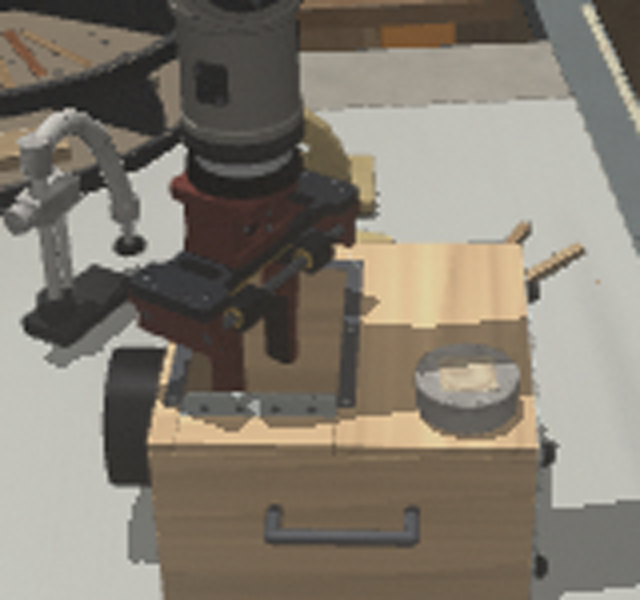

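Request:
drive_tool(commands="59 -0.08 0 0 0; 59 -0.08 0 0 0; 59 -0.08 0 0.15 0; 59 -0.08 0 0.3 0; 59 -0.08 0 0.5 0; 59 -0.08 0 0.8 0; 59 -0.08 0 1 0; 59 -0.08 0 1 0")

```text
time_s: 29.7
tcp_pos: [623.4, -32.8, 229.2]
ee_rot: [[0.793, -0.609, 0.007], [-0.609, -0.793, 0.001], [0.005, -0.005, -1.0]]
contact_force: [0.5, -0.2, -1.1]
grip_width: 0.589
```

Request:
drive_tool(commands="59 -0.1 -0.4 0.3 0; 59 -0.2 -0.8 0.3 0; 59 -0.2 -1 0.3 0; 59 -0.2 -1 0.3 0")

```text
time_s: 30.1
tcp_pos: [600.3, -138.0, 254.3]
ee_rot: [[0.789, -0.614, -0.001], [-0.614, -0.789, -0.001], [-0.0, 0.001, -1.0]]
contact_force: [0.7, 0.1, 0.5]
grip_width: 0.586
```

Request:
drive_tool(commands="59 -0.1 -0.4 0 0; 59 -0.2 -0.8 0 0; 59 -0.2 -1 0 0; 59 -0.2 -1 0 0; 59 -0.2 -1 0 0")

```text
time_s: 30.6
tcp_pos: [581.8, -231.7, 254.2]
ee_rot: [[0.794, -0.608, -0.0], [-0.608, -0.794, 0.002], [-0.002, -0.001, -1.0]]
contact_force: [-0.4, -0.2, 0.6]
grip_width: 0.594
```

Run:
```python
from h import *
p,d=snap("side","s35",(170,130,330,280),4); s=telemetry.observe(); print(s["tcp_pos"],s["grip_width"],s["contact_force"],s["time_s"])
P=cloud("side",d); b=tobox(P)
m=(b[...,0]>12)&(b[...,0]<100)&(b[...,1]>-75)&(b[...,1]<60)&(P[...,2]>60)&(P[...,2]<260)
q=np.c_[b[m],np.ones(m.sum())]; k=np.linalg.lstsq(q,P[m][:,2],rcond=None)[0]; print('flap plane',k,P[m][:,2].min(),P[m][:,2].max())
p,d=snap("top","t35",(170,140,310,260),4)
P=cloud("top",d); b=tobox(P)
m=(b[...,0]>12)&(b[...,0]<100)&(b[...,1]>-75)&(b[...,1]<60)
q=np.c_[b[m],np.ones(m.sum())]; k=np.linalg.lstsq(q,P[m][:,2],rcond=None)[0]; print('flap plane top',k,P[m][:,2].min(),P[m][:,2].max())
for n,f in (("side","side0.npy"),("side","s35.npy"),("top","top0.npy"),("top","t35.npy")):
    d=np.load(f); P=cloud(n,d); b=tobox(P)
    m=(abs(P[...,2]-187)<6)&(b[...,0]>-122)&(b[...,0]<-25)&(b[...,1]>28)&(b[...,1]<122)
    q=b[m]; print(n,f,'tin',np.round((q.min(0)+q.max(0))/2,1),np.round(q.mean(0),1))
```

```text
[ 582.02930487 -231.04596538  254.30018245] 0.590573643231119 [0.2516432  1.16071363 0.23678216] 30.65
flap plane [-1.65023231e-03  1.70038932e-03  1.61019436e+02] 156.6920580584365 165.5086533327667
flap plane top [6.34497219e-02 6.44297610e-03 1.55892356e+02] 8.720978591960602 169.91600947230813
side side0.npy tin [-75.4  71. ] [-75.4  73.1]
side s35.npy tin [-79.3  74.5] [-78.9  76.1]
top top0.npy tin [-76.7  72.9] [-76.8  73.3]
top t35.npy tin [-79.9  75.5] [-80.3  75.8]
```

View pics/s35.png

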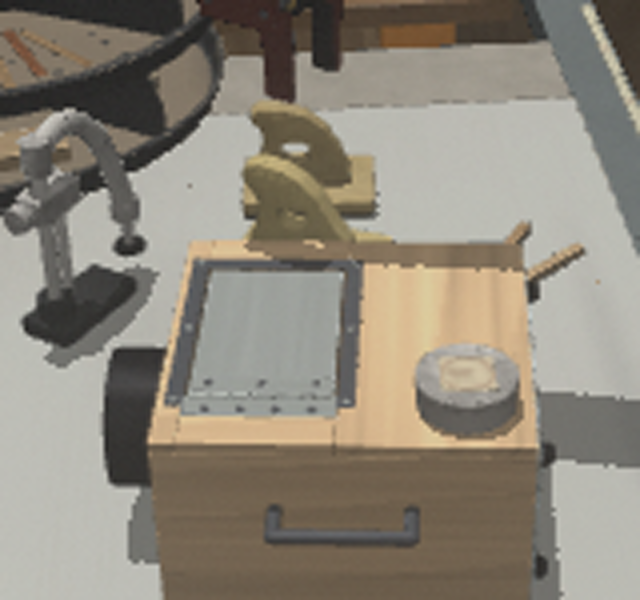

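View pics/t35.png

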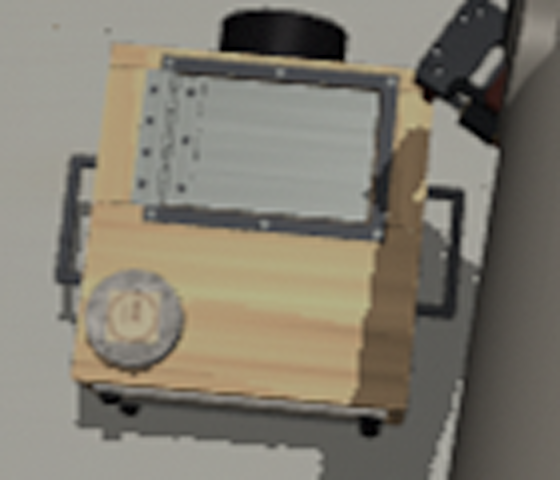

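Run:
```python
from plant import ctrl
print(ctrl.hand_in())
```

```text
the job is handed in; nothing more can be done
None
```

The offcut is inside the scrap box and the flap has sprung shut over it. I handed the job in at about 30.7 s of the 48 s. No verdict was given.

**What I did**
- **Getting it to the edge:** I slid and turned the offcut up to the opening with the shut fingers.
- **Step 1:** I held the flap down with one finger, at more than about 0.6 rad, with the offcut's centre at about x −5.5 mm.
- **Moving up:** I let the flap shut again and nudged the offcut from behind until its centre was at about x +3 to +4 mm. That is short of the edge, though its front end overhung the shut flap by up to about 25 mm.
- **Step 2:** Both fingertips sit at the same height, so a finger on the shelf could not push while the other held the flap down. I put both fingers in the opening and let one keep the flap open. The other pushed and dragged the overhanging end sideways and forward until the offcut tipped over the edge and dropped.
- **Repeats:** The first such push did not get it over. I re-aligned the offcut with the flap shut, then repeated it.

**Last checks**
- **Flap:** it is flush, with a slope of about 0.002 in the side camera. A plane fit from the top camera came out off (depths down to about 9 mm), and I did not chase it because the top picture shows the flap shut.
- **Offcut:** it is no longer on the box's top. I could not see it at rest inside, because neither camera sees through the window.
- **Tin:** it moved about 4 to 5 mm when a finger brushed it on a retreat, against the 15 mm allowed.
- **Push block:** it looks untouched in the pictures; I did not measure it again.
- **Arm:** it was clear of everything.
- **Step 2 contact:** the force of the finger on the offcut is too small for the wrist sensor to show. I inferred it from the offcut turning and tipping as the finger moved.

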